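# Check a glass test bar for strain between crossed polarising filters

## Robot

A 6-joint arm with a two-finger parallel gripper is mounted at the origin on the work surface; the furniture and walls round the work are solid. World frame = base frame: x ahead of the robot, y to its left, z up, the work surface at z = 0. Lengths are in mm, angles in rad, forces in N, time in s.
With the tool pointing down it reaches from about 300 to 775 mm from the base axis. Payload 14.6 kg.
Tool frame: the origin (TCP) lies between the finger pads; the fingertips stand manip.finger_overhang ahead of it and the grasp point (between the pads) lies 2 mm behind it (manip.finger_overhang is the distance from the TCP to the fingertips, in mm); z points along the fingers, y is the direction in which the jaws open and shut (so a half turn about z gives the same grasp; the last joint's range is limited). The gripper opens to 94 mm and grips with 3 to 60 N. Pads are 16 mm wide; open, the fingers measure 119 mm over their backs; the gripper's body (75 mm by 177 mm) begins 78 mm behind the grasp point.
Start: joints at [-1.233, 0.3, 1.521, -0, 1.321, -0.067], TCP at [216.601, -505.542, 187.846] pointing down, gripper open.
Joint ranges: [-3.03, 3.03], [-0.79, 2.21], [0.23, 2.52], [-1.04, 4.18], [0, 3.07], [-2.55, 2.55]. Speed limits (rad/s): [2.22, 2.22, 2.57, 3.14, 3.14, 3.14].

## Interface

Orientations are given as [roll, pitch, yaw] about the fixed x, y, z axes, in that order (R = Rz(yaw) Ry(pitch) Rx(roll)).
In Python, from cell import manip gives the robot as it stands.
- The arm moves only by the tool drive_tool, never from a script. Its argument "steps" is a list of rows, each an object with "delta_pos": the shift along the world's x, y, z in mm, a list of three; "yaw": the turn about the world's z in rad; "hand": the finger opening in mm, from 0 to 94. A call has 1 to 5 rows; each row shifts and turns the commanded pose from where the row before left it; what a row does not reach is not made up. A row lasts 1/12 s, in which the tool goes at most 41.7 mm and 7.16 degrees, less where a joint would pass 70% of its speed; a pose out of reach is approached as far as the arm can. A call is refused whole if a number of a shift passes 41.7 or a number of a turn 0.125, either way. A call with a gripper value outside its range is refused whole. The fingers move at their own pace and stop on an object; "squeeze" is the grip in N (left out, the last holds). Time passes only in rows, so rows that do not move let the fingers close. It gives the time, the measured TCP pose, the force and the opening at its end, in the units of the state.
- manip.read_state(): the state, without advancing time (a new reading comes with each control period).
- manip.camera(name): name is "scene" or "side" or "wrist"; returns a dict with "frame" (480x640x3 uint8, red, green, blue), "range_z" (480x640 float32, mm along the optical axis (not along the pixel's ray), 0 where there is no reading), "intrinsics" (3x3 intrinsics, pixels), "dist_coeffs" ([k1, k2, p1, p2, k3] as OpenCV has them; the pictures are not rectified), "position" and "attitude" of the camera in the world. Camera axes: x right, y down, z forward; pixel columns grow to the right and rows downward; lengths in mm; the calibration is good to about 2 mm. A picture is of the moment at which its call begins.
- manip.sign_off(): hands the job in, once; it reports no verdict.
The state is a dict: "clock": time; "joints": joint angles; "qd": joint speeds; "effort": joint torques, N m; "eef_pos": TCP position; "eef_rot": TCP orientation; "wrist_force": force on the tool from outside, world axes, zero at the start; "moment": the same for the moment, N m; "finger_gap": finger opening in mm.
Only numpy, scipy, OpenCV 4.12 (cv2) and the standard library are available. Lean on these libraries where they do the work, as an engineer would, in place of code of your own. Each camera call takes 0.05 s, during which the arm holds its last target.

## Task

Get the strain viewer ready and look at the glass test bar in it: take the large polarising filter out of the slotted wooden rack, stand it on edge in the empty slot of the viewer's filter mount, pushed fully home, and let go of it. Then lift the test bar out of its wooden block, with the fingers on its two wide frosted faces only and never on the narrow polished ones, and hold it upright in the light path, midway between lamp window and filter, centred on the beam and touching nothing else, with its polished faces square to the beam. Finish while still holding it there, and leave the small filter, the jar and the spool undisturbed.

Things in the scene. Friction and masses are not known exactly. Their poses are not given: they have to be found in the camera images.
- viewer: strain viewer, fixed: grey metal base 84 (x) x 226 (y) x 10 mm, origin under its centre. The light beam runs along its y, 50 mm above the table, at x=0. At the +y end a black lamp house (78 x 60 mm, from y=46 to 106 mm, top 90 mm high); at the -y end a dark filter mount with an empty slot at y=-80 mm; between them a free gap of about 105 mm
- viewer_window (a point): centre of the lamp's round lit window, 43 mm across, in a steel ring of 56 mm whose face looks to the viewer's -y; 50 mm above the table
- viewer_slot (a point): centre of the floor of the filter slot, 14 mm above the table, axes as the viewer's. The slot is 8 mm wide (y, along the beam) and 63 mm long (x); two grooved posts (72 mm wide over all, 28 mm deep, tops 64 mm above the table) guide a filter to 44 mm above this floor; the mouth flares out a little
- viewer_beam (a point): point on the beam axis midway between the lamp ring and the filter slot, 50 mm above the table (40 mm above the viewer's base). Axes as the viewer's: y along the beam, z up
- rack: wooden filter rack, fixed, 86 (x) x 96 (y) x 36 mm high, origin under its centre; two slots 8 mm wide and 26 mm deep run along its x at y=+20 and y=-20 mm, slot floor 8 mm above the table. Either filter may stand in either slot
- analyser: the large polarising filter: dark steel frame standing on edge, 60 mm wide (x), 6 mm thick (y), 72 mm high (its lowest 6 mm only 4 mm thick and 56 mm wide), with a round window of 42 mm centred 36 mm up; on top a black tab 34 mm wide, 10 mm thick and 18 mm high, so 90 mm in all. Origin at the centre of its lower edge, z up. The same both ways round. 60 g
- analyser_tab (a point): centre of the large filter's tab, 81 mm above its lower edge; grip it here across its 10 mm (the filter's y)
- tint_plate: the small filter (46 wide x 6 thick x 42 mm high, low tab to 48 mm) in the other slot of the rack, origin at the centre of its lower edge; leave it there
- bar_stand: wooden block, fixed, 58 x 58 x 26 mm, with a socket 16 (x) x 28 (y) mm and 16 mm deep in its top; origin under its centre
- test_bar: glass test bar standing in the block's socket, 14 (x) x 26 (y) x 60 mm high, 55 g; origin at the centre of its lower end, z up. The two wide faces (facing +x and -x, 14 mm apart) are ground frosted: grip here. The two narrow faces (facing +y and -y, 26 mm apart) are polished clear windows: never touch them. 44 mm of it stand above the block. The same both ways round
- test_bar_center (a point): centre of the test bar, 30 mm above its lower end
- spool_blue: standing spool of blue thread, 51 mm across, 60 mm high, origin under its centre; a bystander
- cream_jar: low white jar, 52 mm across, 24 mm high, origin under its centre; a bystander
Things that resemble listed ones, but are neither listed nor needed, are in the scene too. What is shaped like the analyser but yellow is not meant. What is meant by the test_bar is not turquoise, and is the smaller of those in its own colour.

How it is judged (in metres and radians):
On the way, in this order (a step that is already met when the one before it is completed fails the run):
1. the large filter stands fully home in the viewer's slot and is let go (x of analyser in the frame of viewer_slot between -0.004 and 0.004 m and y of analyser in the frame of viewer_slot between -0.003 and 0.003 m and z of analyser in the frame of viewer_slot between -0.004 and 0.004 m and angle between analyser's own z axis and vertical below 0.08 rad and angle between the y axis of analyser and the y axis of viewer, either way round below 0.1 rad and contact force between the fingers and analyser below 0.2 N), for 0.3 s.
2. with the filter still home, the test bar is gripped and lifted clear of its block (all of step 1 and height (world z) of test_bar above 0.03 m and contact force between the fingers and test_bar above 1 N and contact force between test_bar and bar_stand below 0.1 N), for 0.2 s.
At the end, for the whole second after the job is handed in: Large filter home in the slot (4 mm in height and along, 3 mm across, 0.08 rad) and let go; bar gripped (over 1 N), its centre within 6 mm of the beam sideways and in height, 20 mm along it, square and upright within 0.12 rad, still, touching neither viewer nor filter (all of step 1 and x of test_bar_center in the frame of viewer_beam between -0.006 and 0.006 m and z of test_bar_center in the frame of viewer_beam between -0.006 and 0.006 m and y of test_bar_center in the frame of viewer_beam between -0.02 and 0.02 m and angle between the y axis of test_bar and the y axis of viewer, either way round below 0.12 rad and angle between test_bar's own z axis and vertical below 0.12 rad and contact force between the fingers and test_bar above 1 N and contact force between test_bar and viewer below 0.1 N and contact force between test_bar and analyser below 0.1 N and linear speed of test_bar below 0.02 m/s); the arm keeps its last pose, push and grip.
It fails at once if a finger touches a polished face of the test bar (contact force between the fingers and test_bar_c1 above 0.5 N or contact force between the fingers and test_bar_c2 above 0.5 N).
It fails at once if the small filter is moved by more than 15 mm (distance of tint_plate from where it was at the start of the episode above 0.015 m).
It fails at once if the jar or the spool is moved by more than 20 mm (distance of any of spool_blue, cream_jar from where it was at the start of the episode above 0.02 m).
It also fails if it takes over 58 s, if anything falls off the work surface, if the arm or the gripper's body presses on something with over 40 N, if the wrist force passes 120 N, or if a joint passes its speed limit or range.

## Working session

There is one attempt and no reset: what is moved stays moved. The work goes in short steps, Python scripts to look and compute and a tool call to move; the robot and the scene stay as the last step left them, time stands still between calls to the robot, and variables do not carry over. Pictures are saved under pics/ and viewed, and the job is handed in when it is done.

Besides the shell and the picture viewer there is one more tool, called after "Emit:" as name(argument=value, ...) on one line, values as JSON. drive_tool: Moves the arm, as the interface text tells. Its arguments: {"type":"object","properties":{"steps":{"type":"array"},"squeeze":{"type":"number"}},"required":["steps"]}

```bash
ls; mkdir -p pics
cat > h.py <<'E'
import numpy as np, cv2
from cell import manip
from scipy.spatial.transform import Rotation as Ro
def cap(n):
    c=manip.camera(n); np.savez('cam_'+n+'.npz',**{k:np.array(v) for k,v in c.items()}); return c
def load(n): return dict(np.load('cam_'+n+'.npz'))
def Rc(c):
    a=np.array(c['attitude'],float)
    if a.shape==(3,3): return a
    return Ro.from_euler('xyz',a).as_matrix()
def pix(c,u,v,z=None,d=None):
    """world point of pixel; plane height z or depth"""
    n=cv2.undistortPoints(np.array([[[u,v]]],float),c['intrinsics'],c['dist_coeffs'])[0,0]
    r=np.array([n[0],n[1],1.]); R=Rc(c); o=np.array(c['position'],float)
    if z is not None:
        w=R@r; return o+w*(z-o[2])/w[2]
    if d is None: d=c['range_z'][int(round(v)),int(round(u))]
    return o+R@(r*d)
def cloud(c):
    H,W=c['range_z'].shape
    uv=np.stack(np.meshgrid(np.arange(W),np.arange(H)),-1).reshape(-1,1,2).astype(float)
    n=cv2.undistortPoints(uv,c['intrinsics'],c['dist_coeffs'])[:,0]
    d=c['range_z'].reshape(-1,1); P=np.c_[n,np.ones(len(n))]*d
    P=P@Rc(c).T+np.array(c['position'])
    P[d[:,0]==0]=np.nan
    return P.reshape(H,W,3)
def proj(c,P):
    R=Rc(c); p=(np.atleast_2d(P)-np.array(c['position']))@R
    return cv2.projectPoints(p,np.zeros(3),np.zeros(3),c['intrinsics'],c['dist_coeffs'])[0][:,0]
def save(img,name): cv2.imwrite('pics/'+name,img[...,::-1])
E
python3 - <<'E'
from h import *
for n in ['scene','side','wrist']:
    c=cap(n); save(c['frame'],n+'0.png'); print(n,c['position'],c['attitude'],c['intrinsics'],c['dist_coeffs'])
print(manip.read_state(), manip.finger_overhang)
E
```

```text
pics
scene [-225.2616819  -774.67830045  728.38048637] [-2.14095187e+00 -1.68167448e-03 -7.90243357e-01] [[455.04293319   0.         315.5312673 ]
 [  0.         455.04293319 244.73681242]
 [  0.           0.           1.        ]] [-0.11629413  0.          0.          0.          0.        ]
side [424.31806956 629.99562937 647.07311788] [-2.25950204e+00 -1.15349451e-04 -3.03088758e+00] [[448.15252834   0.         315.6207264 ]
 [  0.         448.15252834 236.83928135]
 [  0.           0.           1.        ]] [0.01798365 0.         0.         0.         0.        ]
wrist [ 278.81625826 -478.6878322   383.65509755] [ 2.90381953e+00 -3.06039449e-04 -1.16596259e+00] [[361.67030716   0.         315.08352988]
 [  0.         361.67030716 237.88229889]
 [  0.           0.           1.        ]] [-0.07083227  0.          0.          0.          0.        ]
{'clock': 0.15, 'joints': array([-1.23260157e+00,  3.00303316e-01,  1.52142604e+00,  7.85701496e-06,
        1.32071211e+00, -6.66119033e-02]), 'qd': array([ 1.11936469e-03,  1.90926646e-05, -3.66995613e-03, -6.37617045e-04,
       -1.70736566e-04, -1.25335115e-03]), 'effort': array([ 1.93194224e-03, -5.31956649e+01, -3.52816308e+01,  7.09108729e-02,
        2.36036821e-02, -6.30987734e-05]), 'eef_pos': array([ 216.53496433, -505.34942124,  187.44396673]), 'eef_rot': array([-3.14074623e+00, -6.40931006e-05,  4.04804686e-01]), 'wrist_force': array([0.31702433, 0.06779201, 0.7356101 ]), 'moment': array([-0.01113675,  0.01806427, -0.03350984]), 'finger_gap': 94.36546490303664} 17.0
```

View pics/scene0.png

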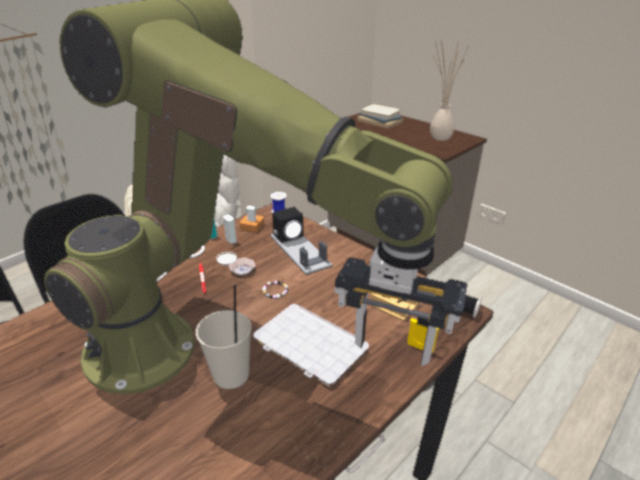

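View pics/side0.png

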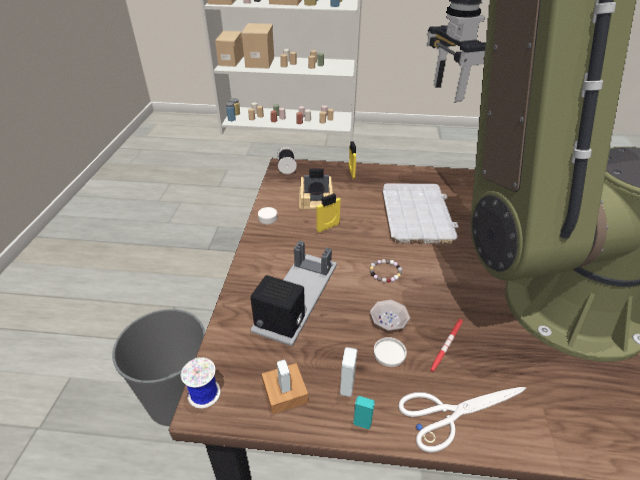

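View pics/wrist0.png

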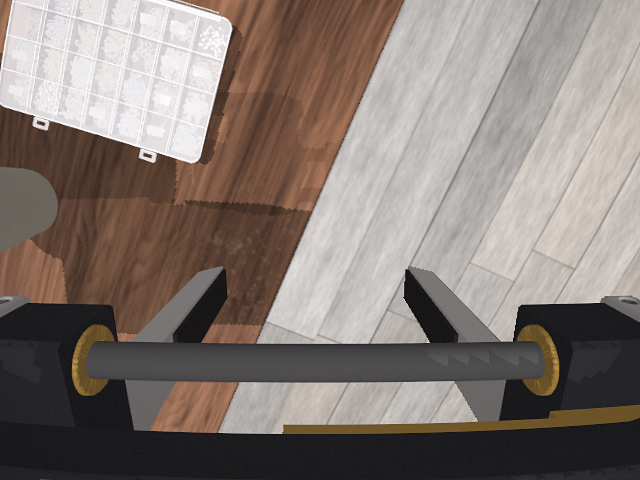

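Side view: rack at (316,190) with a dark filter; yellow decoys at (328,213) and (353,160); viewer along (265,310)–(315,255); bar block at (285,385); jar at (268,215); spool at (201,383). Taller white bar at (348,372) is a decoy.

Run:
```python
from h import *
c=load('side'); f=c['frame']
def crop(x0,y0,w,h,s,n): save(cv2.resize(f[y0:y0+h,x0:x0+w],None,fx=s,fy=s,interpolation=cv2.INTER_CUBIC),n)
crop(230,130,160,120,5,'c1.png'); crop(225,230,140,120,5,'c2.png'); crop(170,330,160,90,5,'c3.png')
P=cloud(c)
for u,v in [(316,190),(316,172),(328,213),(268,213),(278,290),(284,375),(284,364),(348,352),(299,245),(326,250),(201,370),(310,275)]: print(u,v,P[v,u].round(1))
```

```text
316 190 [ 525.  -284.8   38. ]
316 172 [ 524.7 -282.2   90.6]
328 213 [ 487.2 -191.9   39.4]
268 213 [ 630.8 -207.8   16. ]
278 290 [547.2 106.4  89.8]
284 375 [513.1 254.2  66.5]
284 364 [516.1 236.1  67.6]
348 352 [421.2 214.1  81.7]
299 245 [534.8 -57.3  53.1]
326 250 [478.1 -42.   58.4]
201 370 [640.  255.5  60.7]
310 275 [507.8 -18.2   8.8]
```

View pics/c1.png

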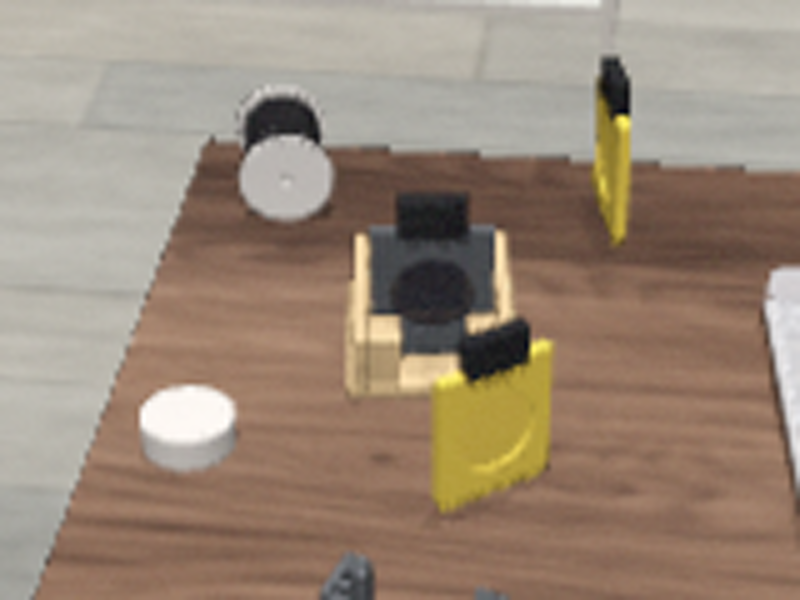

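View pics/c2.png

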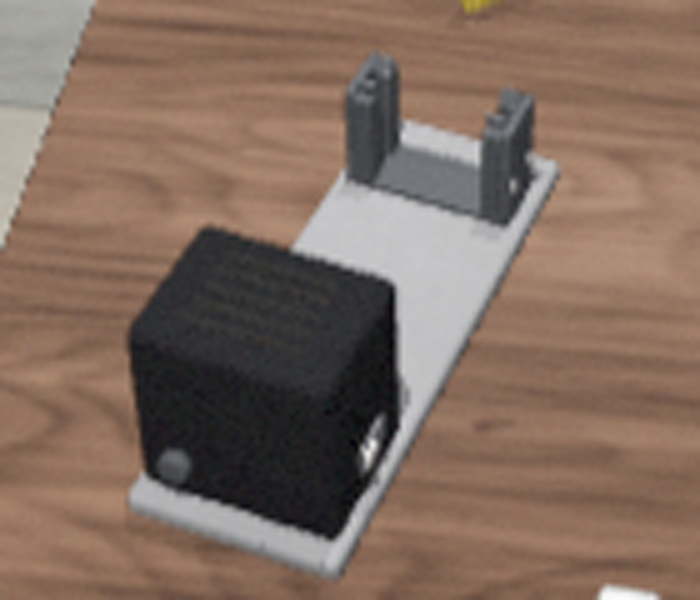

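View pics/c3.png

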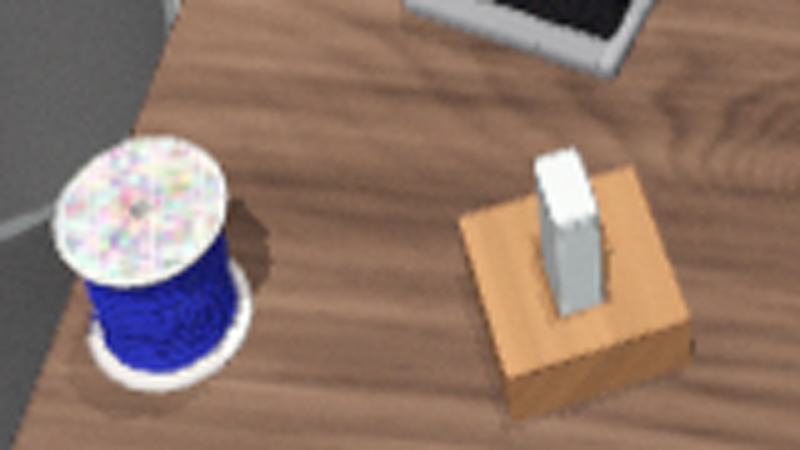

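Run:
```python
from h import *
c=load('side')
def q(l,ox,oy,z):
    A=np.array([pix(c,ox+x/5,oy+y/5,z=z) for x,y in l]); print(z,A[:,:2].round(1).tolist()); 
    print('  edges',[ (round(float(np.hypot(*(A[(i+1)%len(A)]-A[i])[:2])),1), round(float(np.arctan2(*(A[(i+1)%len(A)]-A[i])[[1,0]])),3)) for i in range(len(A))],A.mean(0).round(1))
q([(208,228),(395,280),(330,395),(132,325)],225,230,90)
q([(132,490),(340,565),(557,165)],225,230,10)
q([(346,88),(375,53),(398,68),(533,97),(505,90),(484,130)],225,230,64)
q([(460,215),(632,167),(690,318),(508,375)],170,330,26)
q([(535,160),(575,148),(597,215),(558,228)],170,330,70)
q([(396,195),(468,193),(468,236),(398,240)],230,130,98)
q([(357,237),(500,230),(515,310),(365,318)],230,130,36)
q([(433,380),(552,345)],230,130,72)
q([(140,425),(235,425),(188,385),(188,440)],230,130,24)
q([(55,210),(228,210),(140,137),(140,287)],170,330,60)
```

```text
90 [[573.3, 74.2], [504.2, 92.3], [518.5, 146.4], [589.7, 123.0]]
  edges [(71.4, 2.886), (56.0, 1.312), (74.9, -0.318), (51.4, -1.896)] [546.4 109.   90. ]
10 [[595.7, 129.0], [516.7, 153.3], [457.1, -58.6]]
  edges [(82.6, 2.843), (220.1, -1.845), (233.2, 0.934)] [523.2  74.6  10. ]
64 [[541.1, -35.8], [532.6, -58.6], [522.2, -50.3], [466.7, -38.6], [478.2, -41.6], [484.1, -17.0]]
  edges [(24.3, -1.928), (13.4, 2.473), (56.6, 2.934), (11.8, -0.256), (25.3, 1.334), (60.1, -0.318)] [504.2 -40.3  64. ]
26 [[554.7, 228.2], [502.9, 204.5], [477.5, 256.0], [529.3, 280.6]]
  edges [(57.0, -2.713), (57.3, 2.029), (57.3, 0.443), (58.2, -1.119)] [516.1 242.3  26. ]
70 [[526.8, 235.5], [515.5, 229.9], [505.2, 252.2], [516.0, 257.8]]
  edges [(12.6, -2.686), (24.6, 2.002), (12.1, 0.481), (24.9, -1.118)] [515.9 243.9  70. ]
98 [[540.9, -281.8], [507.2, -287.3], [503.6, -249.4], [535.1, -242.4]]
  edges [(34.1, -2.977), (38.1, 1.668), (32.3, 0.217), (39.8, -1.426)] [ 521.7 -265.2   98. ]
36 [[568.8, -341.4], [496.7, -356.2], [483.1, -283.7], [555.0, -268.7]]
  edges [(73.6, -2.939), (73.8, 1.756), (73.4, 0.206), (74.0, -1.383)] [ 525.9 -312.5   36. ]
72 [[511.1, -170.8], [460.8, -203.6]]
  edges [(60.0, -2.564), (60.0, 0.578)] [ 486.  -187.2   72. ]
24 [[649.8, -186.9], [605.9, -191.8], [633.8, -220.7], [625.4, -178.0]]
  edges [(44.1, -3.03), (40.1, -0.805), (43.5, 1.764), (26.0, -0.35)] [ 628.7 -194.3   24. ]
60 [[669.0, 261.7], [617.3, 256.1], [651.8, 233.7], [635.5, 284.0]]
  edges [(52.0, -3.034), (41.1, -0.577), (52.9, 1.883), (40.3, -0.588)] [643.4 258.9  60. ]
```

Emit:
drive_tool(steps=[{"delta_pos": [30, 23, 8], "yaw": -0.02, "hand": 94}, {"delta_pos": [30, 23, 8], "yaw": -0.02, "hand": 94}, {"delta_pos": [30, 23, 8], "yaw": -0.02, "hand": 94}, {"delta_pos": [30, 23, 8], "yaw": -0.02, "hand": 94}, {"delta_pos": [30, 23, 8], "yaw": -0.02, "hand": 94}])

```text
clock: 0.57
eef_pos: [367.7, -389.2, 228.1]
eef_rot: [-3.141, 0.0, 0.304]
wrist_force: [0.7, -0.1, 0.1]
finger_gap: 94.0
```

Emit:
drive_tool(steps=[{"delta_pos": [30, 23, 4], "yaw": -0.02, "hand": 70}, {"delta_pos": [30, 23, 4], "yaw": -0.02, "hand": 50}, {"delta_pos": [30, 23, 4], "yaw": -0.02, "hand": 50}, {"delta_pos": [30, 20, 4], "yaw": -0.02, "hand": 50}, {"delta_pos": [36, 20, 4], "yaw": -0.02, "hand": 50}])

```text
clock: 0.98
eef_pos: [523.5, -280.2, 248.2]
eef_rot: [3.142, 0.0, 0.204]
wrist_force: [0.2, -1.2, 0.8]
finger_gap: 64.1
```

Emit:
drive_tool(steps=[{"delta_pos": [0, 0, 0], "yaw": 0, "hand": 50}, {"delta_pos": [0, 0, 0], "yaw": 0, "hand": 50}, {"delta_pos": [0, 0, 0], "yaw": 0, "hand": 50}])

```text
clock: 1.23
eef_pos: [522.2, -281.7, 247.3]
eef_rot: [-3.141, 0.001, 0.205]
wrist_force: [-1.1, 0.2, -0.5]
finger_gap: 50.5
```

Run:
```python
from h import *
for n in ['wrist','side','scene']:
    c=cap(n); save(c['frame'],n+'1.png')
s=manip.read_state(); print(s['eef_pos'],s['eef_rot'],s['qd'].round(3),s['finger_gap'])
```

```text
[ 521.71704144 -282.36401286  247.87347109] [-3.14158256e+00  1.66684948e-04  2.03400624e-01] [-0.002 -0.003 -0.003 -0.002  0.002  0.005] 49.84056401581479
```

View pics/wrist1.png

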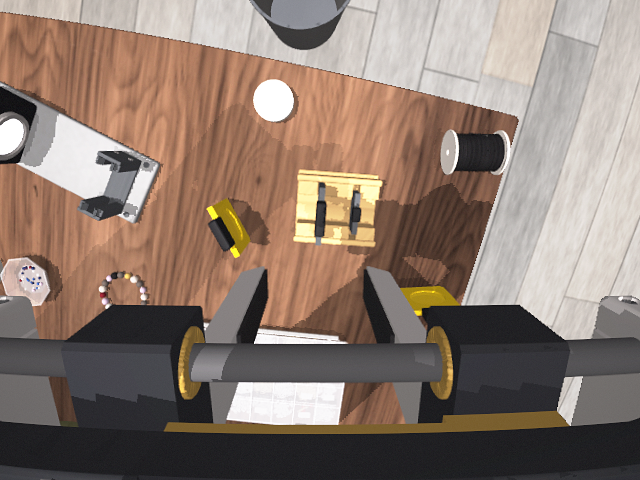

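View pics/side1.png

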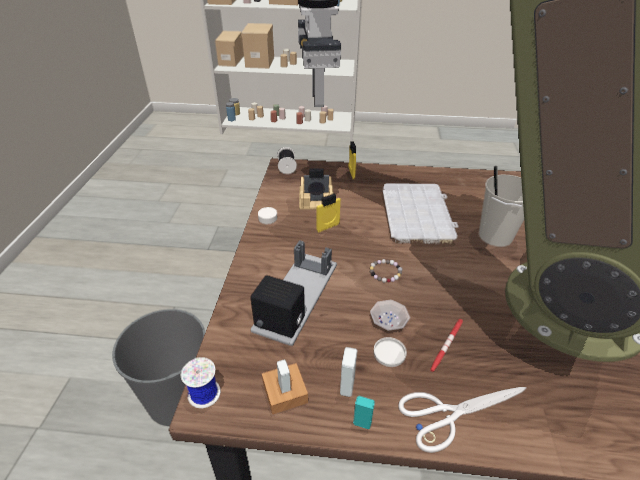

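Wrist view shows the rack near (338,208): a larger tab near (321,218) (large filter), the small one at (356,210). The yellow decoy at (227,230) is well clear.

Run:
```python
from h import *
c=load('wrist'); f=c['frame']
save(cv2.resize(f[155:255,280:400],None,fx=6,fy=6,interpolation=cv2.INTER_CUBIC),'w1c.png')
save(cv2.resize(f[75:235,0:170],None,fx=3.7,fy=3.7,interpolation=cv2.INTER_CUBIC),'w1v.png')
P=cloud(c)
print('top region median z etc')
R=P[155:255,280:400].reshape(-1,3); m=(R[:,2]>85); A=R[m]; print(len(A),A.mean(0),A.min(0),A.max(0))
```

```text
top region median z etc
361 [ 526.32310859 -286.45018542   96.71875279] [ 508.40989838 -293.27264256   85.95522154] [ 542.58497777 -280.02797635  100.00899727]
```

View pics/w1c.png

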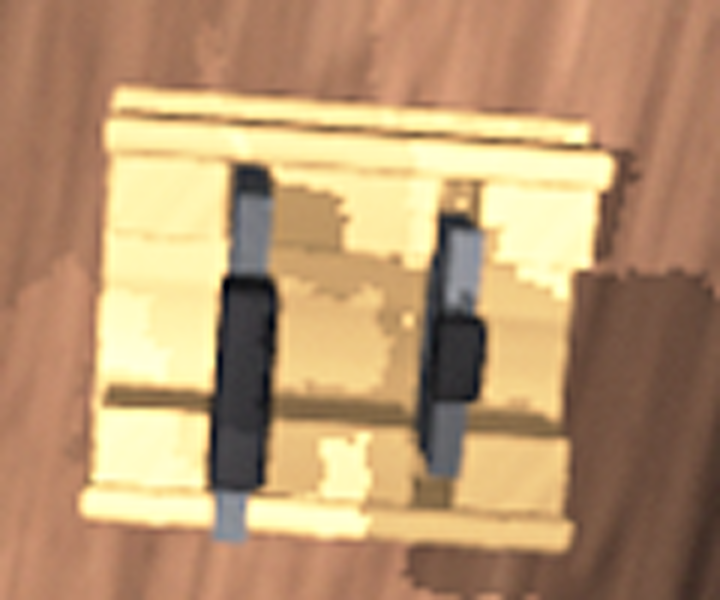

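View pics/w1v.png

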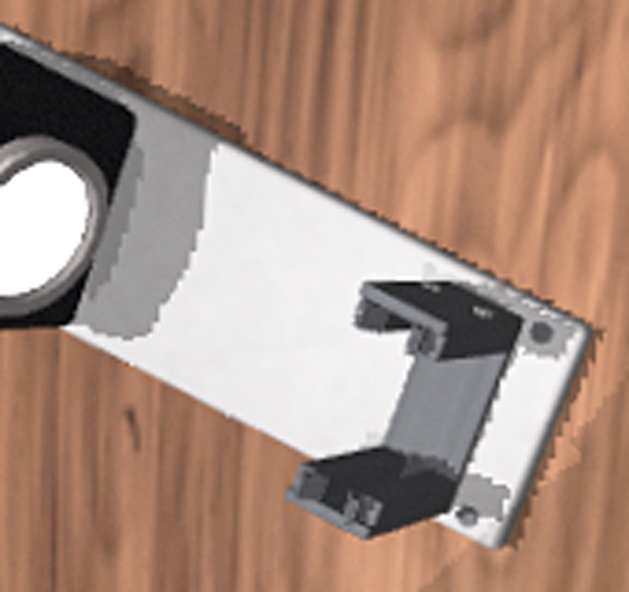

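Run:
```python
from h import *
c=load('wrist'); 
def q(l,ox,oy,s,z):
    A=np.array([pix(c,ox+(x+.5)/s-.5,oy+(y+.5)/s-.5,z=z) for x,y in l]); print(z,A[:,:2].round(1).tolist()); 
    print('  edges',[ (round(float(np.hypot(*(A[(i+1)%len(A)]-A[i])[:2])),1), round(float(np.arctan2(*(A[(i+1)%len(A)]-A[i])[[1,0]])),3)) for i in range(len(A))],A.mean(0).round(1))
q([(222,288),(274,288),(268,490),(210,488)],280,155,6,98)
q([(104,155),(609,185),(571,550),(80,520)],280,155,6,36)
q([(242,170),(230,540)],280,155,6,80)
k=3.7
q([(597,322),(505,545),(70,325)],0,75,k,10)
q([(370,283),(445,325)],0,75,k,64)
q([(290,495),(370,537)],0,75,k,64)
P=cloud(c)
R=P[155:255,280:400].reshape(-1,3); A=R[R[:,2]>93][:,:2]
r=cv2.minAreaRect(A.astype(np.float32)); print(r, np.median(A,0),len(A))
# posts tops
for n in ['wrist','side']:
    c=load(n); P=cloud(c).reshape(-1,3); m=(abs(P[:,0]-504)<50)&(abs(P[:,1]+41)<45)&(P[:,2]>58)&(P[:,2]<70); B=P[m]; print(n,len(B),B.mean(0),cv2.minAreaRect(B[:,:2].astype(np.float32)))
    m=(abs(P[:,0]-526)<35)&(abs(P[:,1]+286)<20)&(P[:,2]>86)&(P[:,2]<104); B=P[m]; print(n,len(B),B.mean(0),cv2.minAreaRect(B[:,:2].astype(np.float32)))
```

```text
98 [[541.0, -279.5], [542.7, -287.7], [509.9, -293.7], [508.3, -284.3]]
  edges [(8.3, -1.365), (33.3, -2.959), (9.5, 1.741), (33.0, 0.147)] [ 525.5 -286.3   98. ]
36 [[552.4, -254.9], [566.3, -348.6], [496.1, -358.6], [482.6, -263.9]]
  edges [(94.7, -1.423), (70.9, -3.0), (95.7, 1.713), (70.4, 0.128)] [ 524.3 -306.5   36. ]
80 [[558.5, -279.3], [495.8, -290.5]]
  edges [(63.7, -2.966), (63.7, 0.176)] [ 527.2 -284.9   80. ]
10 [[539.7, -90.7], [460.2, -67.8], [504.9, 90.2]]
  edges [(82.7, 2.86), (164.2, 1.295), (184.3, -1.381)] [501.6 -22.8  10. ]
64 [[544.2, -46.1], [536.5, -69.1]]
  edges [(24.3, -1.89), (24.3, 1.251)] [540.3 -57.6  64. ]
64 [[478.1, -26.2], [470.3, -51.7]]
  edges [(26.6, -1.866), (26.6, 1.276)] [474.2 -38.9  64. ]
((525.3668823242188, -286.6630554199219), (33.90655517578125, 9.945335388183594), 7.532836437225342) [ 525.85681256 -286.57137871] 349
wrist 355 [509.13154107 -45.07819305  60.21067023] ((505.9073486328125, -44.387290954589844), (27.755014419555664, 72.35419464111328), 73.402099609375)
wrist 360 [ 526.27856338 -286.44922864   96.74865148] ((525.4257202148438, -286.6470947265625), (34.028282165527344, 9.957571029663086), 7.511938095092773)
side 89 [502.66202039 -42.16286738  60.44614343] ((506.1124267578125, -42.524471282958984), (27.120304107666016, 72.69375610351562), 74.568115234375)
side 90 [ 525.17967971 -283.45612297   93.39328155] ((525.0635986328125, -285.1317443847656), (33.278160095214844, 13.097809791564941), 5.780487060546875)
```

Emit:
drive_tool(steps=[{"delta_pos": [3, -5, -35], "yaw": -0.065, "hand": 40}, {"delta_pos": [0, 0, -35], "yaw": 0, "hand": 40}, {"delta_pos": [0, 0, -35], "yaw": 0, "hand": 40}, {"delta_pos": [0, 0, -20], "yaw": 0, "hand": 40}, {"delta_pos": [0, 0, 0], "yaw": 0, "hand": 40}])

```text
clock: 1.8
eef_pos: [523.1, -286.2, 118.4]
eef_rot: [-3.137, 0.006, 0.139]
wrist_force: [-0.4, -0.2, 0.2]
finger_gap: 39.8
```

Run:
```python
from h import *
c=cap('wrist'); save(c['frame'],'wrist2.png')
s=manip.read_state(); print(s['eef_pos'],s['eef_rot'],s['finger_gap'])
```

```text
[ 524.30072341 -286.75745932  121.58317046] [-3.13945896e+00  2.55325570e-03  1.38626676e-01] 39.86199402905077
```

View pics/wrist2.png

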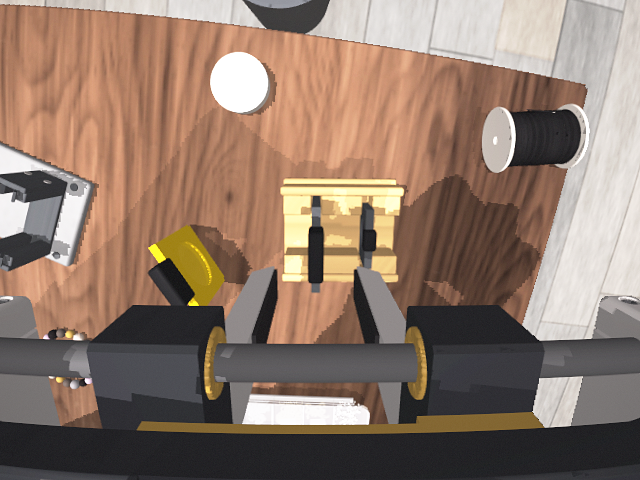

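Tab at (316,255) sits centred between the fingertips (276 and 356), parallel to the pads. Descending and gripping.

Emit:
drive_tool(steps=[{"delta_pos": [1, 0, -16], "yaw": 0, "hand": 40}, {"delta_pos": [0, 0, -15], "yaw": 0, "hand": 40}, {"delta_pos": [0, 0, 0], "yaw": 0, "hand": 40}, {"delta_pos": [0, 0, 0], "yaw": 0, "hand": 20}, {"delta_pos": [0, 0, 0], "yaw": 0, "hand": 5}], squeeze=20)

```text
clock: 2.27
eef_pos: [527.2, -287.2, 94.0]
eef_rot: [3.14, -0.002, 0.139]
wrist_force: [-1.0, -0.2, 0.5]
finger_gap: 29.9
```

Emit:
drive_tool(steps=[{"delta_pos": [0, 0, 0], "yaw": 0, "hand": 5}, {"delta_pos": [0, 0, 0], "yaw": 0, "hand": 5}, {"delta_pos": [0, 0, 0], "yaw": 0, "hand": 5}, {"delta_pos": [0, 0, 0], "yaw": 0, "hand": 5}])

```text
clock: 2.6
eef_pos: [526.7, -286.6, 92.2]
eef_rot: [3.141, -0.0, 0.14]
wrist_force: [0.7, 0.5, 0.7]
finger_gap: 5.4
```

Run:
```python
from h import *
c=cap('side'); save(cv2.resize(c['frame'][80:260,240:400],None,fx=4,fy=3.3),'s2.png')
s=manip.read_state(); print(s['eef_pos'],s['eef_rot'],s['finger_gap'],s['wrist_force'])
```

```text
[ 526.66756833 -286.59478808   92.10919528] [ 3.14138333e+00 -2.24711120e-04  1.39800879e-01] 5.074470656878091 [1.57591691 0.22051256 0.21429159]
```

View pics/s2.png

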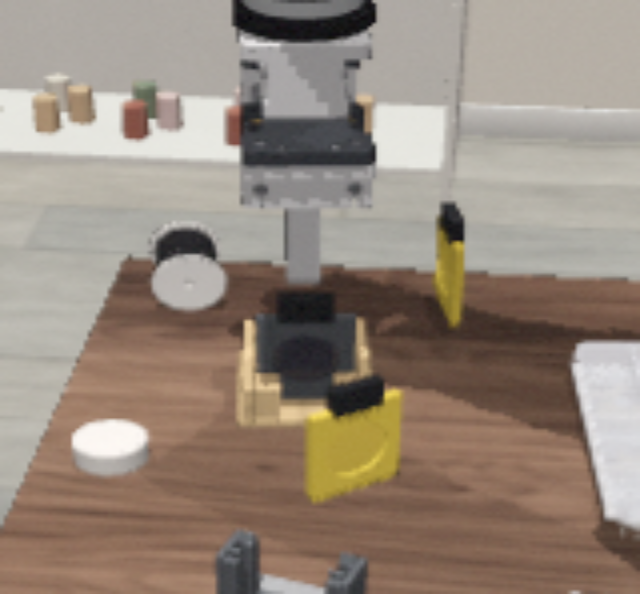

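Gap went to 5 mm: nothing gripped. Looking before doing anything else.

Run:
```python
from h import *
c=cap('wrist'); save(c['frame'],'wrist3.png')
c=load('side')
s=manip.read_state(); p=s['eef_pos']
for d in (0,-10,-17): print(proj(c,p+[0,0,d]), 4*(proj(c,p+[0,0,d])[0]-[240,80])*[1,3.3/4])
P=cloud(c)
for (x,y) in [(302,230),(302,260),(302,270),(302,275),(302,300),(302,305),(290,270)]:
    u=240+x/4;v=80+y/3.3; print(x,y,P[int(round(v)),int(round(u))])
```

```text
[[315.41047569 170.50634867]] [301.64190278 298.6709506 ]
[[315.41124913 174.13400547]] [301.6449965  310.64221804]
[[315.41178476 176.64759717]] [301.64713905 318.93707067]
302 230 [ 524.18489899 -276.73241969  151.76786214]
302 260 [ 523.6806884  -272.29293537  131.15627525]
302 270 [ 523.75534212 -273.01791597  122.9060215 ]
302 275 [ 523.6773311  -272.32525702  120.68111191]
302 300 [ 524.69073334 -281.65774207   93.68721145]
302 305 [ 524.94208468 -283.9571379    89.55067207]
290 270 [ 532.97519099 -272.3905789   122.6767629 ]
```

View pics/wrist3.png

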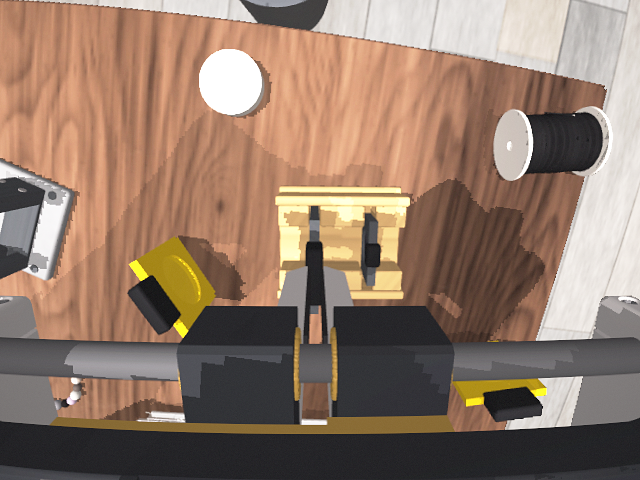

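Run:
```python
from h import *
c=cap('scene'); save(c['frame'],'scene3.png')
P=cloud(c); s=manip.read_state(); p=s['eef_pos']; print(p, proj(c,np.array([p,p-[0,0,17],p+[0,0,25],p+[0,0,76]])))
save(cv2.resize(c['frame'][160:330,240:420],None,fx=4,fy=3.5,interpolation=cv2.INTER_CUBIC),'sc3.png')
c=cap('wrist');P=cloud(c)
print(c['position']-p)
for u,v in [(310,260),(320,260),(314,252),(314,243),(300,285),(335,285),(330,275),(315,237)]: print(u,v,P[v,u].round(1))
c=load('side');P=cloud(c); m=(abs(P[...,0]-p[0])<12)&(abs(P[...,1]-p[1])<25)&(P[...,2]>100)
print(np.histogram(P[m][:,2],bins=range(100,300,10)))
vv=np.where(m)[0]; print([(v,np.nanmin(P[v][m[v]][:,2]).round(1),m[v].sum()) for v in sorted(set(vv))][-14:])
```

```text
[ 526.62228781 -286.53498056   91.93571014] [[391.40630688 270.81301539]
 [390.74676355 276.53268725]
 [392.39167319 262.21928718]
 [394.45962735 243.99054131]]
[ 67.05956779   9.48431609 196.29053097]
310 260 [ 535.  -282.7   96.9]
320 260 [ 535.8 -288.2   97. ]
314 252 [ 539.9 -284.2   97.1]
314 243 [ 541.8 -284.    84.8]
300 285 [ 535.1 -278.7  136.8]
335 285 [ 537.1 -294.2  136.4]
330 275 [ 537.  -292.5  123.3]
315 237 [ 544.6 -284.2   81.1]
(array([ 4, 15, 36, 34, 34, 36, 31, 10,  0,  0,  0,  0,  0,  0,  0,  0,  0,
        0,  0]), array([100, 110, 120, 130, 140, 150, 160, 170, 180, 190, 200, 210, 220,
       230, 240, 250, 260, 270, 280, 290]))
[(np.int64(152), np.float64(137.7), np.int64(9)), (np.int64(153), np.float64(131.9), np.int64(9)), (np.int64(154), np.float64(132.0), np.int64(9)), (np.int64(155), np.float64(125.9), np.int64(9)), (np.int64(156), np.float64(124.4), np.int64(9)), (np.int64(157), np.float64(121.3), np.int64(9)), (np.int64(158), np.float64(119.7), np.int64(9)), (np.int64(159), np.float64(128.5), np.int64(8)), (np.int64(160), np.float64(126.7), np.int64(8)), (np.int64(161), np.float64(123.3), np.int64(8)), (np.int64(162), np.float64(122.5), np.int64(8)), (np.int64(163), np.float64(119.6), np.int64(8)), (np.int64(164), np.float64(114.9), np.int64(8)), (np.int64(165), np.float64(108.4), np.int64(8))]
```

View pics/sc3.png

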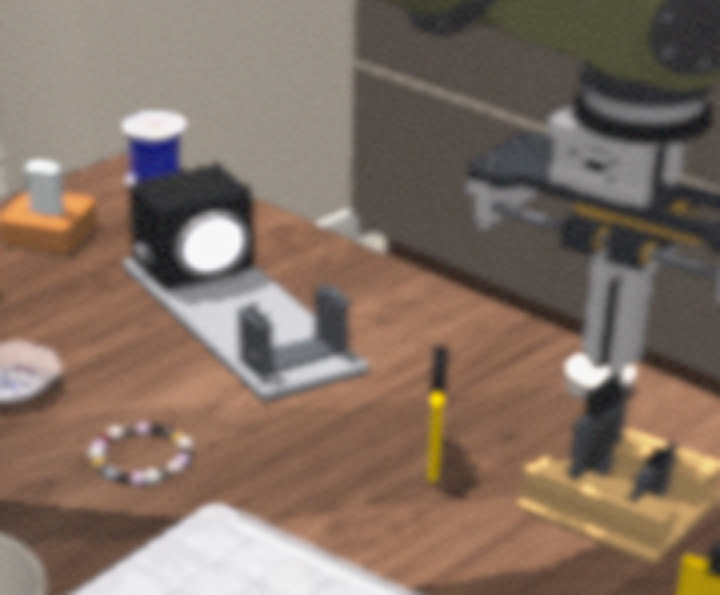

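The fingertips are at z≈108, above the tab top (98), though the reported TCP is 92. So the stated overhang doesn't match what I see: tips look about 16 mm *above* the TCP reading. I'll trust the images, open up and go lower.

Emit:
drive_tool(steps=[{"delta_pos": [0, 0, 0], "yaw": 0, "hand": 35}, {"delta_pos": [0, 0, 0], "yaw": 0, "hand": 35}, {"delta_pos": [0, 0, 0], "yaw": 0, "hand": 35}, {"delta_pos": [0, 0, -8], "yaw": 0, "hand": 35}, {"delta_pos": [-1, 0, -8], "yaw": 0, "hand": 35}])

```text
clock: 3.22
eef_pos: [525.8, -286.6, 75.4]
eef_rot: [3.141, -0.001, 0.14]
wrist_force: [0.0, 0.1, -0.3]
finger_gap: 33.4
```

Emit:
drive_tool(steps=[{"delta_pos": [0, 0, -8], "yaw": 0, "hand": 35}, {"delta_pos": [0, 0, 0], "yaw": 0, "hand": 35}, {"delta_pos": [0, 0, 0], "yaw": 0, "hand": 35}])

```text
clock: 3.47
eef_pos: [525.3, -286.4, 67.0]
eef_rot: [-3.141, 0.001, 0.14]
wrist_force: [-0.5, -0.4, -0.9]
finger_gap: 34.9
```

Run:
```python
from h import *
c=cap('side'); save(cv2.resize(c['frame'][100:240,250:390],None,fx=5,fy=4.2,interpolation=cv2.INTER_CUBIC),'s4.png')
c=cap('scene'); save(cv2.resize(c['frame'][200:330,330:460],None,fx=5,fy=4.5,interpolation=cv2.INTER_CUBIC),'sc4.png')
s=manip.read_state(); print(s['eef_pos'],s['eef_rot'],s['finger_gap'],s['wrist_force'])
```

```text
[ 525.71098829 -286.60676937   67.95353251] [ 3.14149665e+00 -1.34238103e-04  1.39799142e-01] 35.269259645664306 [ 0.76214114  0.42372547 -0.60075029]
```

View pics/s4.png

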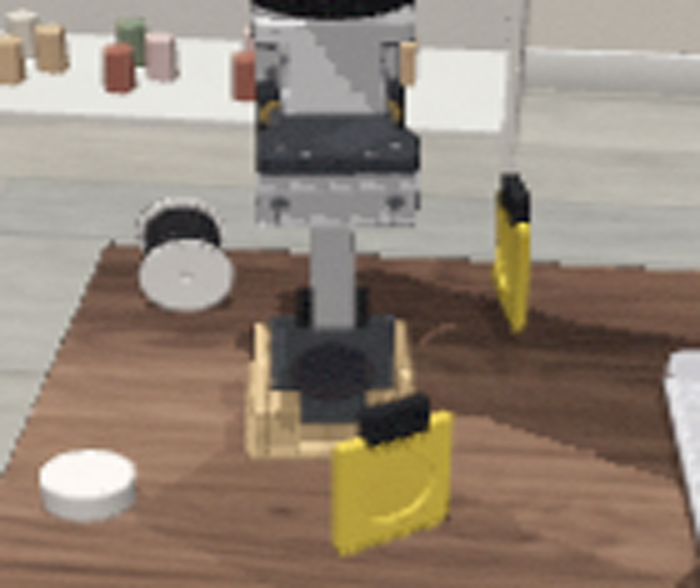

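View pics/sc4.png

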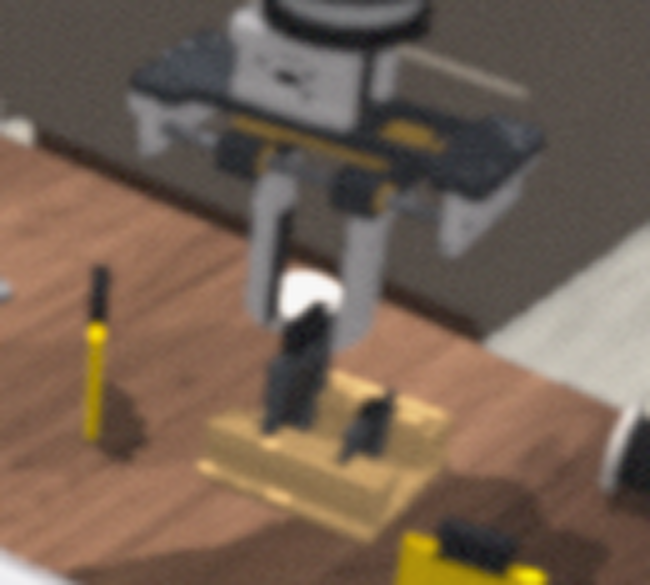

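The fingers now straddle the tab; close.

Emit:
drive_tool(steps=[{"delta_pos": [0, 0, -2], "yaw": 0, "hand": 20}, {"delta_pos": [0, 0, 0], "yaw": 0, "hand": 2}, {"delta_pos": [0, 0, 0], "yaw": 0, "hand": 2}, {"delta_pos": [0, 0, 0], "yaw": 0, "hand": 2}, {"delta_pos": [0, 0, 0], "yaw": 0, "hand": 2}], squeeze=20)

```text
clock: 3.98
eef_pos: [525.7, -286.6, 66.0]
eef_rot: [3.141, -0.0, 0.14]
wrist_force: [0.6, 0.1, 0.5]
finger_gap: 9.5
```

Emit:
drive_tool(steps=[{"delta_pos": [0, 0, 0], "yaw": 0, "hand": 2}, {"delta_pos": [0, 0, 0], "yaw": 0, "hand": 2}, {"delta_pos": [0, 0, 5], "yaw": 0, "hand": 2}, {"delta_pos": [0, 0, 10], "yaw": 0, "hand": 2}, {"delta_pos": [0, 0, 20], "yaw": 0, "hand": 2}])

```text
clock: 4.4
eef_pos: [524.8, -286.0, 100.1]
eef_rot: [-3.139, 0.002, 0.14]
wrist_force: [-0.3, -0.1, -0.6]
finger_gap: 9.7
```

Emit:
drive_tool(steps=[{"delta_pos": [0, 0, 35], "yaw": 0, "hand": 2}, {"delta_pos": [0, 0, 35], "yaw": 0, "hand": 2}, {"delta_pos": [0, 10, 10], "yaw": 0, "hand": 2}, {"delta_pos": [-8, 30, 0], "yaw": -0.05, "hand": 2}, {"delta_pos": [-10, 35, 0], "yaw": -0.06, "hand": 2}])

```text
clock: 4.82
eef_pos: [507.5, -211.5, 181.8]
eef_rot: [3.141, -0.002, 0.026]
wrist_force: [0.5, 0.9, -0.9]
finger_gap: 9.9
```

Emit:
drive_tool(steps=[{"delta_pos": [-12, 35, 0], "yaw": -0.06, "hand": 2}, {"delta_pos": [-12, 35, 0], "yaw": -0.06, "hand": 2}, {"delta_pos": [-12, 35, 0], "yaw": -0.06, "hand": 2}, {"delta_pos": [-12, 35, 0], "yaw": -0.06, "hand": 2}, {"delta_pos": [-12, 34, 0], "yaw": -0.068, "hand": 2}])

```text
clock: 5.23
eef_pos: [446.6, -35.9, 181.3]
eef_rot: [-3.141, -0.001, -0.281]
wrist_force: [0.4, -0.3, -0.9]
finger_gap: 10.0
```

Emit:
drive_tool(steps=[{"delta_pos": [0, 10, 0], "yaw": 0, "hand": 2}, {"delta_pos": [0, 0, 0], "yaw": 0, "hand": 2}, {"delta_pos": [0, 0, 0], "yaw": 0, "hand": 2}, {"delta_pos": [0, 0, 0], "yaw": 0, "hand": 2}, {"delta_pos": [0, 0, 0], "yaw": 0, "hand": 2}])

```text
clock: 5.65
eef_pos: [447.9, -28.5, 180.8]
eef_rot: [3.141, 0.0, -0.279]
wrist_force: [-0.7, 0.6, -0.5]
finger_gap: 9.8
```

Run:
```python
from h import *
c=cap('wrist'); save(c['frame'],'wrist5.png')
s=manip.read_state(); print(s['eef_pos'],s['eef_rot'],s['finger_gap'],s['wrist_force'],s['joints'])
P=cloud(c).reshape(-1,3); m=(abs(P[:,0]-504)<50)&(abs(P[:,1]+41)<45)&(P[:,2]>58)&(P[:,2]<70); B=P[m]; print(len(B),cv2.minAreaRect(B[:,:2].astype(np.float32)),np.median(B[:,2]))
c=cap('side'); save(c['frame'],'side5.png')
```

```text
[447.78560557 -28.46816354 180.69899313] [ 3.14150179e+00  3.55451800e-04 -2.79218406e-01] 9.786238281625504 [-0.25553233 -0.24704371 -1.06076084] [-1.45124171e-01  7.89886122e-02  1.80103238e+00 -4.46362631e-05
  1.26193607e+00  1.70490412e+00]
610 ((505.90533447265625, -44.00755310058594), (27.406694412231445, 71.53350067138672), 74.16494750976562) 59.90085338367689
```

View pics/wrist5.png

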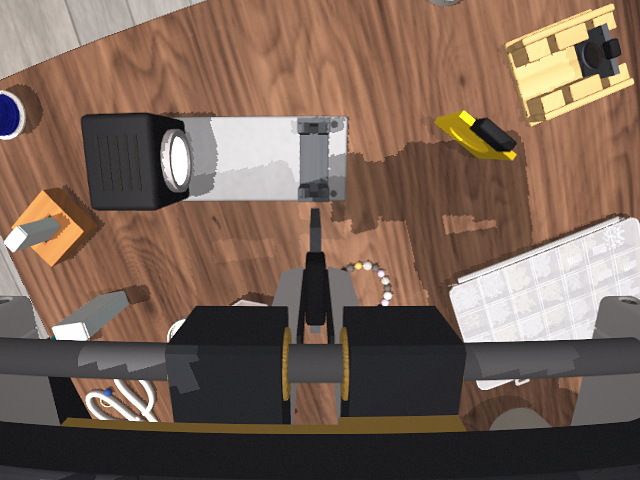

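View pics/side5.png

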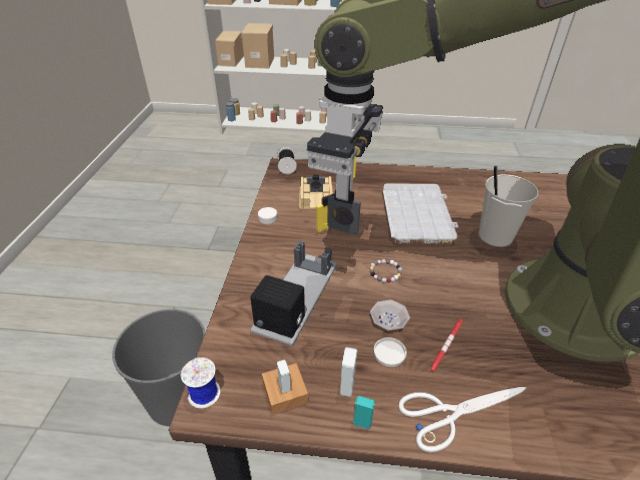

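Filter is in hand; viewer posts at (314,127) and (314,195) in the wrist view, small filter still in rack. Zooming for slot alignment.

Run:
```python
from h import *
c=load('wrist'); f=c['frame']
save(cv2.resize(f[105:235,270:360],None,fx=6,fy=6,interpolation=cv2.INTER_CUBIC)[:600*2][:780],'w5c.png')
im=cv2.resize(f[108:208,280:360],None,fx=6,fy=6,interpolation=cv2.INTER_CUBIC); save(im,'w5c.png')
im=cv2.resize(f[200:260,280:360],None,fx=8,fy=8,interpolation=cv2.INTER_CUBIC); save(im,'w5d.png')
```

```text
(no output)
```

View pics/w5c.png

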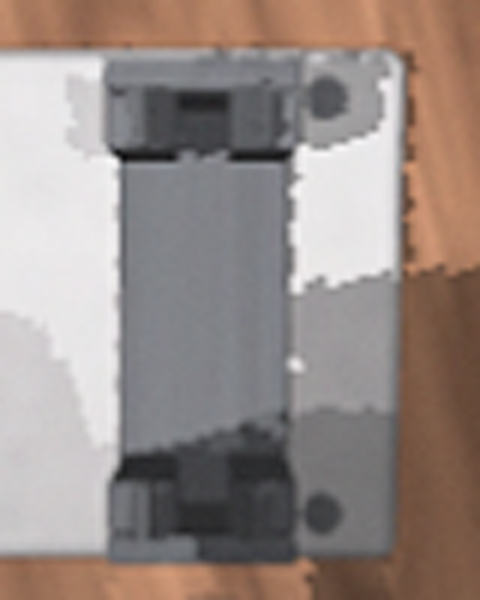

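View pics/w5d.png

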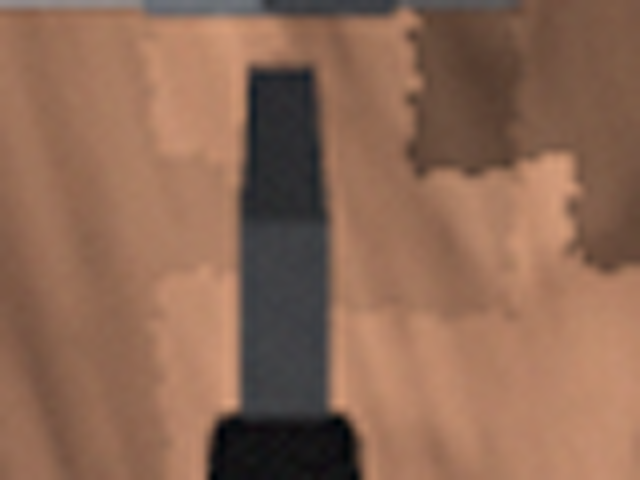

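Run:
```python
from h import *
c=load('wrist')
def w(x,y,z,ox=280,oy=108,s=6): return pix(c,ox+(x+.5)/s-.5,oy+(y+.5)/s-.5,z=z)
for n,a,b,z in [('right base',(408,65),(391,548),10),('posts left',(107,58),(109,558),64),('posts right',(300,58),(296,558),64),('slot c',(204,58),(203.5,558),64),('floor L',(120,160),(120,450),14),('floor R',(291,160),(290,450),14),('slotfloor?',(204,110),(204,510),14)]:
    A,B=w(*a,z),w(*b,z); d=A-B; print(n,((A+B)/2).round(1),round(float(np.arctan2(d[1],d[0])),3),np.linalg.norm(d).round(1))
# base top/bottom long edges
for n,a,b in [('top',(185,115.5),(345,116)),('bot',(190,201),(345,200.5))]:
    A,B=pix(c,*a,z=10),pix(c,*b,z=10); d=A-B; print(n,A,B,round(float(np.arctan2(d[1],d[0]))-np.pi/2,3))
# filter bottom edge in hand (z=180.7-58=122.7), crop w5d scale 8
for pnt,z in [((249,68),122.7),((315,68),122.7),((240,215),194),((328,215),194),((243,412),194)]:
    print(pnt,pix(c,280+(pnt[0]+.5)/8-.5,200+(pnt[1]+.5)/8-.5,z=z).round(1))
```

```text
right base [496.3 -75.   10. ] -0.297 79.0
posts left [509.8 -31.2  64. ] -0.285 69.7
posts right [502.4 -57.1  64. ] -0.279 69.7
slot c [506.1 -44.2  64. ] -0.281 69.7
floor L [509.8 -30.8  14. ] -0.288 46.8
floor R [502.1 -57.7  14. ] -0.275 46.8
slotfloor? [504.9 -43.8  14. ] -0.28 64.6
top [581.49286187  65.50661768  10.        ] [536.87716326 -84.76326941  10.        ] -0.289
bot [500.509005    89.71678863  10.        ] [456.86997199 -63.2983322   10.        ] -0.278
(249, 68) [475.6 -33.6 122.7]
(315, 68) [474.  -39.2 122.7]
(240, 215) [477.  -34.2 194. ]
(328, 215) [475.5 -39.7 194. ]
(243, 412) [464.3 -30.7 194. ]
```

Emit:
drive_tool(steps=[{"delta_pos": [20, -5, 0], "yaw": -0.002, "hand": 2}, {"delta_pos": [20, -5, 0], "yaw": 0, "hand": 2}, {"delta_pos": [18, -5.5, -10], "yaw": 0, "hand": 2}, {"delta_pos": [0, 0, -20], "yaw": 0, "hand": 2}, {"delta_pos": [0, 0, -15], "yaw": 0, "hand": 2}])

```text
clock: 6.17
eef_pos: [506.0, -43.9, 134.3]
eef_rot: [3.141, 0.001, -0.281]
wrist_force: [-0.0, 1.1, -1.4]
finger_gap: 9.7
```

Emit:
drive_tool(steps=[{"delta_pos": [0, 0, 0], "yaw": 0, "hand": 2}, {"delta_pos": [0, 0, 0], "yaw": 0, "hand": 2}, {"delta_pos": [0, 0, 0], "yaw": 0, "hand": 2}])

```text
clock: 6.42
eef_pos: [506.0, -43.4, 136.8]
eef_rot: [-3.141, -0.001, -0.281]
wrist_force: [1.4, 0.3, -0.1]
finger_gap: 10.1
```

Run:
```python
from h import *
s=manip.read_state(); print(s['eef_pos'],s['eef_rot'],s['finger_gap'],s['wrist_force'])
c=cap('wrist'); save(cv2.resize(c['frame'][100:320,220:420],None,fx=3.5,fy=2.7,interpolation=cv2.INTER_CUBIC),'wrist6.png')
c=cap('side'); save(cv2.resize(c['frame'][150:300,230:390],None,fx=5,fy=4,interpolation=cv2.INTER_CUBIC),'side6.png')
```

```text
[506.00156444 -43.37557593 136.83195484] [-3.14146449e+00 -1.08176997e-03 -2.80532931e-01] 10.114736080664956 [ 1.37752279  0.28718649 -0.06085276]
```

View pics/wrist6.png

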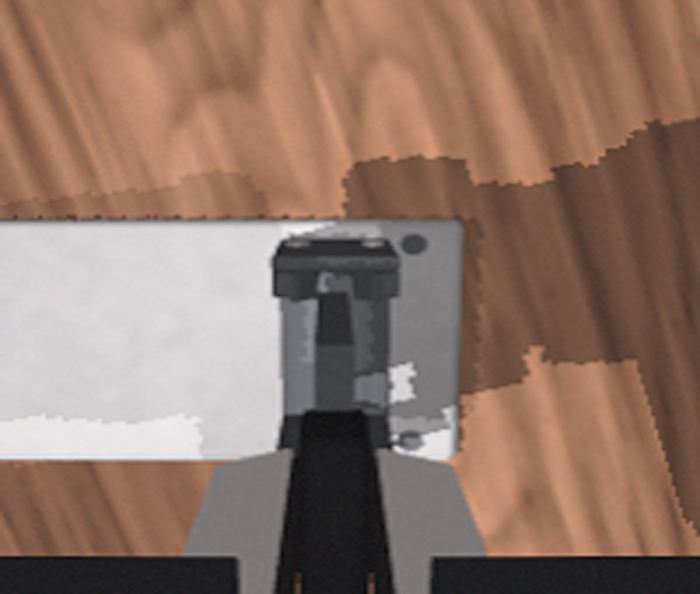

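View pics/side6.png

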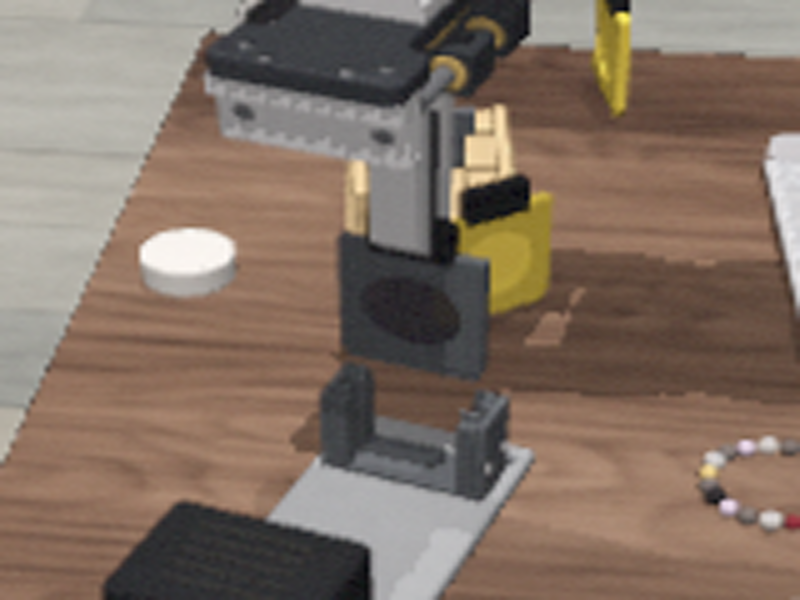

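Emit:
drive_tool(steps=[{"delta_pos": [0, -0.4, -10], "yaw": 0, "hand": 2}, {"delta_pos": [0, 0, -8], "yaw": 0, "hand": 2}, {"delta_pos": [0, 0, -8], "yaw": 0, "hand": 2}, {"delta_pos": [0, 0, -6], "yaw": 0, "hand": 2}, {"delta_pos": [0, 0, 0], "yaw": 0, "hand": 2}])

```text
clock: 6.93
eef_pos: [504.9, -43.3, 102.2]
eef_rot: [3.141, 0.002, -0.28]
wrist_force: [0.2, 0.7, -0.2]
finger_gap: 9.7
```

Run:
```python
from h import *
s=manip.read_state(); print(s['eef_pos'],s['eef_rot'],s['finger_gap'],s['wrist_force'])
c=cap('wrist'); save(cv2.resize(c['frame'][100:320,220:420],None,fx=3.5,fy=2.7,interpolation=cv2.INTER_CUBIC),'wrist7.png')
c=cap('side'); save(cv2.resize(c['frame'][150:300,230:390],None,fx=5,fy=4,interpolation=cv2.INTER_CUBIC),'side7.png')
```

```text
[504.88005982 -43.30610892 102.21218607] [ 3.14133658e+00  2.34904188e-03 -2.80190946e-01] 9.685493443938054 [ 0.18620413  0.69045666 -0.19141909]
```

View pics/wrist7.png

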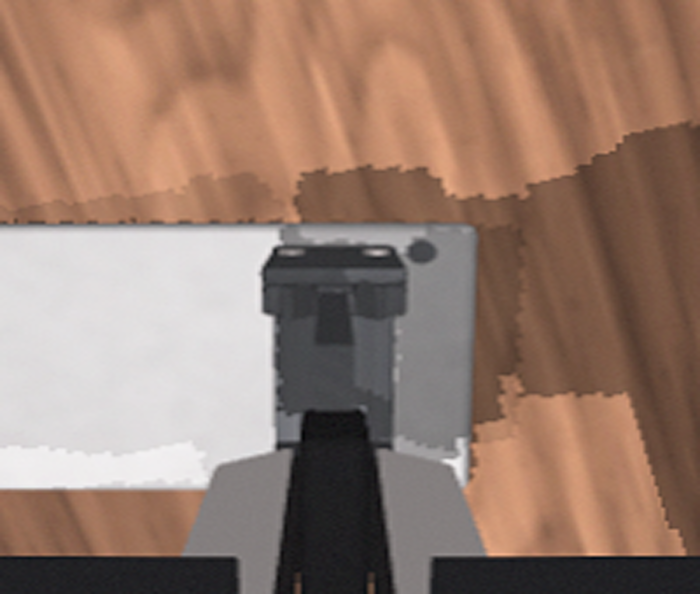

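View pics/side7.png

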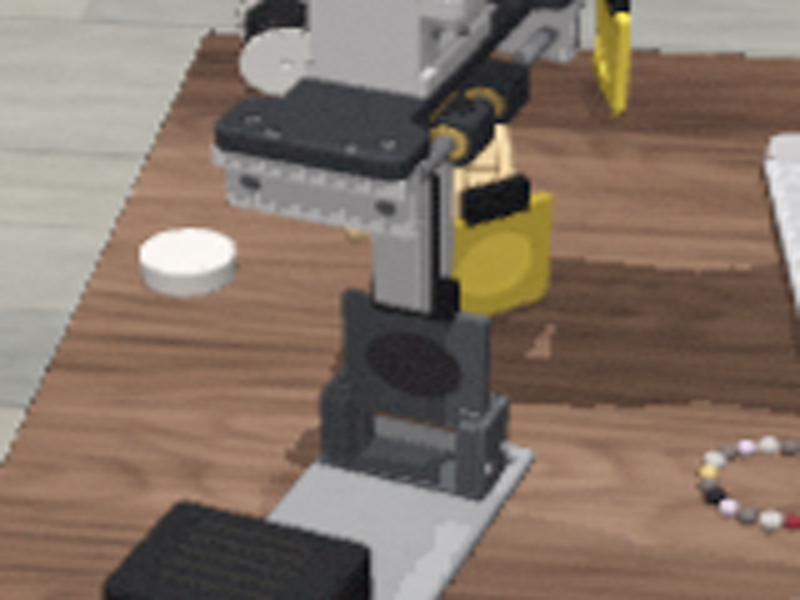

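The filter is in the grooves at about 44 mm with no force. Continuing down.

Emit:
drive_tool(steps=[{"delta_pos": [0, 0, -8], "yaw": 0, "hand": 2}, {"delta_pos": [0, 0, -8], "yaw": 0, "hand": 2}, {"delta_pos": [0, 0, -6], "yaw": 0, "hand": 2}, {"delta_pos": [0, 0, -4], "yaw": 0, "hand": 2}, {"delta_pos": [0, 0, 0], "yaw": 0, "hand": 2}])

```text
clock: 7.45
eef_pos: [505.1, -43.4, 76.7]
eef_rot: [3.141, 0.002, -0.28]
wrist_force: [0.7, 0.8, -0.9]
finger_gap: 9.9
```

Emit:
drive_tool(steps=[{"delta_pos": [0, 0, -2], "yaw": 0, "hand": 2}, {"delta_pos": [0, 0, -2], "yaw": 0, "hand": 2}, {"delta_pos": [0, 0, -1], "yaw": 0, "hand": 2}, {"delta_pos": [0, 0, 0], "yaw": 0, "hand": 2}])

```text
clock: 7.78
eef_pos: [505.6, -43.4, 72.8]
eef_rot: [-3.142, 0.0, -0.28]
wrist_force: [0.3, 0.6, -1.4]
finger_gap: 9.6
```

Emit:
drive_tool(steps=[{"delta_pos": [0, 0, -1], "yaw": 0, "hand": 2}, {"delta_pos": [0, 0, -1], "yaw": 0, "hand": 2}, {"delta_pos": [0, 0, 0], "yaw": 0, "hand": 2}])

```text
clock: 8.03
eef_pos: [506.1, -43.5, 71.9]
eef_rot: [-3.141, -0.001, -0.28]
wrist_force: [-3.4, 0.9, 9.0]
finger_gap: 10.0
```

Run:
```python
from h import *
s=manip.read_state(); print(s['eef_pos'],s['eef_rot'],s['finger_gap'],s['wrist_force'])
c=cap('wrist'); save(cv2.resize(c['frame'][100:320,220:420],None,fx=3.5,fy=2.7,interpolation=cv2.INTER_CUBIC),'wrist8.png')
c=cap('side'); save(cv2.resize(c['frame'][150:300,230:390],None,fx=5,fy=4,interpolation=cv2.INTER_CUBIC),'side8.png')
```

```text
[506.1129783  -43.46593901  71.87006823] [-3.14127939e+00 -1.43470082e-03 -2.80232296e-01] 9.953185149500564 [-3.36998776  0.86286572  9.00523784]
```

View pics/side8.png

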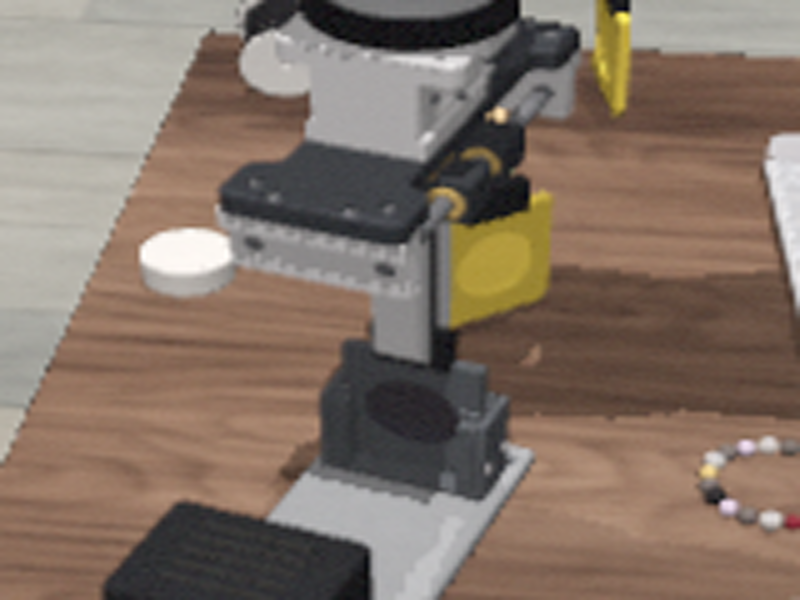

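9 N of upward push at the predicted height (72): fully home. Releasing and going up.

Emit:
drive_tool(steps=[{"delta_pos": [0, 0, 1], "yaw": 0, "hand": 35}, {"delta_pos": [0, 0, 0], "yaw": 0, "hand": 35}, {"delta_pos": [0, 0, 0], "yaw": 0, "hand": 35}, {"delta_pos": [0, 0, 0], "yaw": 0, "hand": 35}, {"delta_pos": [0, 0, 5], "yaw": 0, "hand": 35}])

```text
clock: 8.55
eef_pos: [505.1, -43.4, 76.1]
eef_rot: [3.141, 0.002, -0.28]
wrist_force: [-0.0, -1.0, -0.2]
finger_gap: 34.5
```

Emit:
drive_tool(steps=[{"delta_pos": [0, 0, 15], "yaw": 0, "hand": 35}, {"delta_pos": [0, 0, 30], "yaw": 0, "hand": 35}, {"delta_pos": [0, 0, 30], "yaw": 0, "hand": 35}, {"delta_pos": [0, 0, 20], "yaw": 0, "hand": 35}, {"delta_pos": [0, 0, 0], "yaw": 0, "hand": 35}])

```text
clock: 8.97
eef_pos: [507.3, -43.7, 176.4]
eef_rot: [-3.141, -0.007, -0.28]
wrist_force: [-0.5, -0.3, 0.7]
finger_gap: 35.0
```

Run:
```python
from h import *
s=manip.read_state(); print(s['eef_pos'],s['eef_rot'],s['finger_gap'],s['wrist_force'])
c=cap('wrist'); save(c['frame'],'wrist9.png')
P=cloud(c).reshape(-1,3); m=(abs(P[:,0]-506)<35)&(abs(P[:,1]+44)<25)&(P[:,2]>96)&(P[:,2]<112); B=P[m]; print(len(B),cv2.minAreaRect(B[:,:2].astype(np.float32)),np.percentile(B[:,2],[10,50,90]))
c=cap('side'); save(cv2.resize(c['frame'][150:300,230:390],None,fx=5,fy=4,interpolation=cv2.INTER_CUBIC),'side9.png')
```

```text
[507.25345178 -43.68213683 176.40419988] [-3.14076056 -0.00665959 -0.2801686 ] 34.99611447537008 [-0.47438065 -0.26563717  0.65057502]
556 ((505.56512451171875, -44.23500442504883), (9.390993118286133, 33.44123840332031), 73.89205169677734) [101.92987033 103.07338793 104.0880148 ]
```

View pics/side9.png

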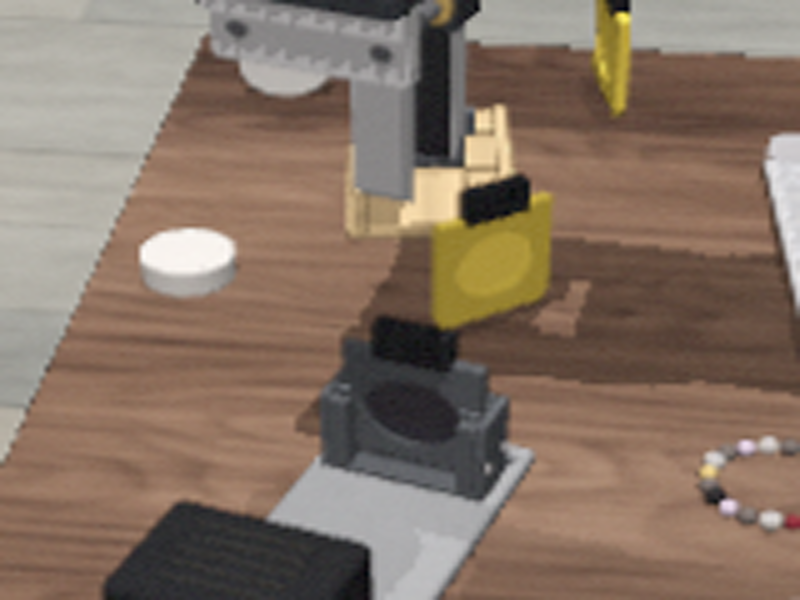

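View pics/wrist9.png

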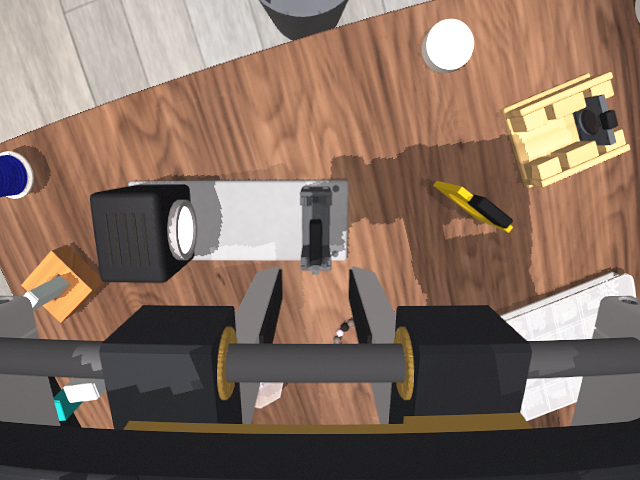

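Filter confirmed home: tab top at z≈103–104 (expected 104), centre (505.6,−44.2), matching the slot; rack's small filter and the jar are untouched. Now to the bar.

Emit:
drive_tool(steps=[{"delta_pos": [0, 10, 20], "yaw": 0.115, "hand": 60}, {"delta_pos": [0, 14, 20], "yaw": 0.115, "hand": 60}, {"delta_pos": [0, 14, 14], "yaw": 0.115, "hand": 60}, {"delta_pos": [0, 14, 0], "yaw": 0.115, "hand": 60}, {"delta_pos": [0, 14, 0], "yaw": 0.115, "hand": 60}])

```text
clock: 9.48
eef_pos: [505.5, 23.2, 225.3]
eef_rot: [-3.141, 0.001, 0.3]
wrist_force: [0.8, -0.1, 0.2]
finger_gap: 59.8
```

Emit:
drive_tool(steps=[{"delta_pos": [1, 15, 0], "yaw": 0.115, "hand": 60}, {"delta_pos": [1, 15, 0], "yaw": 0.115, "hand": 60}, {"delta_pos": [1, 15, 0], "yaw": 0.115, "hand": 60}, {"delta_pos": [1, 15, 0], "yaw": 0.115, "hand": 60}, {"delta_pos": [1, 15, 0], "yaw": 0.115, "hand": 60}])

```text
clock: 9.9
eef_pos: [510.1, 98.2, 224.4]
eef_rot: [-3.14, 0.002, 0.875]
wrist_force: [0.2, -0.6, -0.6]
finger_gap: 60.5
```

Emit:
drive_tool(steps=[{"delta_pos": [1, 15, 0], "yaw": 0.115, "hand": 60}, {"delta_pos": [1, 15, 0], "yaw": 0.115, "hand": 60}, {"delta_pos": [1, 15, 0], "yaw": 0.115, "hand": 60}, {"delta_pos": [1, 15, 0], "yaw": 0.115, "hand": 60}, {"delta_pos": [1, 15, 0], "yaw": 0.115, "hand": 60}])

```text
clock: 10.32
eef_pos: [515.2, 173.2, 224.3]
eef_rot: [-3.139, 0.001, 1.45]
wrist_force: [-0.2, -0.2, -0.6]
finger_gap: 60.0
```

Emit:
drive_tool(steps=[{"delta_pos": [0, 15, 0], "yaw": 0.115, "hand": 60}, {"delta_pos": [0, 15, 0], "yaw": 0.115, "hand": 60}, {"delta_pos": [0, 15, 0], "yaw": 0.115, "hand": 60}, {"delta_pos": [0, 15, 0], "yaw": 0.115, "hand": 60}, {"delta_pos": [0, 11, 0], "yaw": 0.115, "hand": 60}])

```text
clock: 10.73
eef_pos: [515.1, 244.5, 224.2]
eef_rot: [-3.139, -0.0, 2.026]
wrist_force: [0.4, -0.7, 0.3]
finger_gap: 59.9
```

Emit:
drive_tool(steps=[{"delta_pos": [0, 0, 0], "yaw": 0, "hand": 60}, {"delta_pos": [0, 0, 0], "yaw": 0, "hand": 60}, {"delta_pos": [0, 0, 0], "yaw": 0, "hand": 60}])

```text
clock: 10.98
eef_pos: [515.5, 242.9, 225.1]
eef_rot: [-3.14, 0.0, 2.016]
wrist_force: [-0.2, -0.0, 0.3]
finger_gap: 59.8
```

Run:
```python
from h import *
s=manip.read_state(); print(s['eef_pos'],s['eef_rot'],s['finger_gap'],s['wrist_force'],s['joints'])
c=cap('wrist'); save(c['frame'],'wrist10.png')
P=cloud(c).reshape(-1,3); 
for lo,hi in [(64,76),(22,30)]:
    m=(abs(P[:,0]-516)<50)&(abs(P[:,1]-243)<50)&(P[:,2]>lo)&(P[:,2]<hi); B=P[m]; print(len(B),cv2.minAreaRect(B[:,:2].astype(np.float32)),np.median(B,0))
```

```text
[515.47326211 242.91090733 225.10197935] [-3.14031951e+00  6.91945813e-05  2.01574214e+00] 59.790572728550494 [-0.15178763 -0.00885499  0.2605758 ] [ 3.76181522e-01  3.20074867e-01  1.40807212e+00 -1.58435087e-04
  1.41471106e+00 -6.87395238e-02]
357 ((517.029296875, 242.059326171875), (13.05260181427002, 25.771106719970703), 25.317419052124023) [516.86888125 242.42621079  69.27340756]
2244 ((517.1388549804688, 242.32687377929688), (58.23896408081055, 57.742897033691406), 25.758750915527344) [514.87991996 244.91293587  25.4432987 ]
```

View pics/wrist10.png

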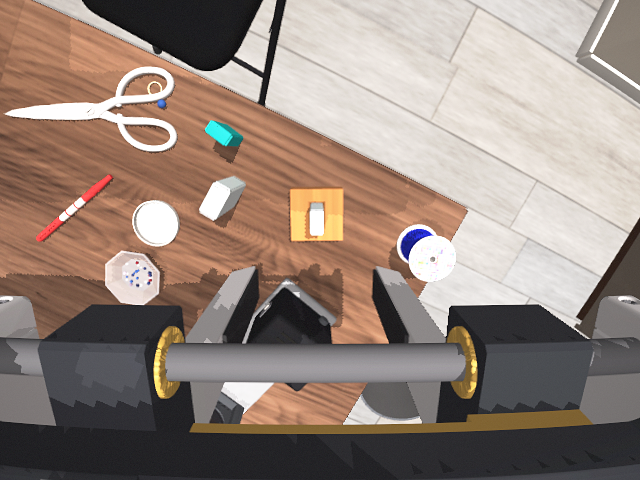

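Wrist view: bar end at (317,217) upright in its block, axes aligned with the jaws; fitted bar centre (517.0,242.2), yaw 0.445.

Emit:
drive_tool(steps=[{"delta_pos": [1.5, -0.7, -35], "yaw": 0, "hand": 40}, {"delta_pos": [0, 0, -35], "yaw": 0, "hand": 40}, {"delta_pos": [0, 0, -35], "yaw": 0, "hand": 40}, {"delta_pos": [0, 0, -25], "yaw": 0, "hand": 40}, {"delta_pos": [0, 0, -10], "yaw": 0, "hand": 40}])

```text
clock: 11.45
eef_pos: [515.6, 241.5, 82.2]
eef_rot: [-3.136, -0.0, 2.017]
wrist_force: [0.4, -0.2, 0.1]
finger_gap: 40.2
```

Emit:
drive_tool(steps=[{"delta_pos": [0, 0, 0], "yaw": 0, "hand": 40}, {"delta_pos": [0, 0, 0], "yaw": 0, "hand": 40}, {"delta_pos": [0, 0, 0], "yaw": 0, "hand": 40}])

```text
clock: 11.7
eef_pos: [518.1, 243.0, 87.8]
eef_rot: [3.139, 0.0, 2.019]
wrist_force: [0.8, 0.3, 0.5]
finger_gap: 40.4
```

Run:
```python
from h import *
s=manip.read_state(); print(s['eef_pos'],s['eef_rot'],s['finger_gap'],s['wrist_force'])
c=cap('wrist'); save(cv2.resize(c['frame'][150:350,200:430],None,fx=3.4,fy=3,interpolation=cv2.INTER_CUBIC),'wrist11.png')
P=cloud(c).reshape(-1,3); 
for lo,hi in [(65,74),(22,30)]:
    m=(abs(P[:,0]-516)<40)&(abs(P[:,1]-243)<40)&(P[:,2]>lo)&(P[:,2]<hi); B=P[m]; print(len(B),cv2.minAreaRect(B[:,:2].astype(np.float32)),np.median(B,0))
c=cap('side'); save(cv2.resize(c['frame'][240:420,150:390],None,fx=3.3,fy=3.3,interpolation=cv2.INTER_CUBIC),'side11.png')
```

```text
[518.09807073 243.0175079   87.82305737] [3.13877209e+00 2.28010944e-04 2.01897587e+00] 40.43036843092205 [0.79404431 0.33488793 0.54176334]
894 ((516.9671630859375, 241.9686279296875), (13.721213340759277, 26.667715072631836), 25.938777923583984) [516.71420333 242.9868175   69.25601066]
4802 ((517.205322265625, 241.95654296875), (58.188228607177734, 58.530303955078125), 25.92639923095703) [513.60278624 246.34230255  25.47948401]
```

View pics/wrist11.png

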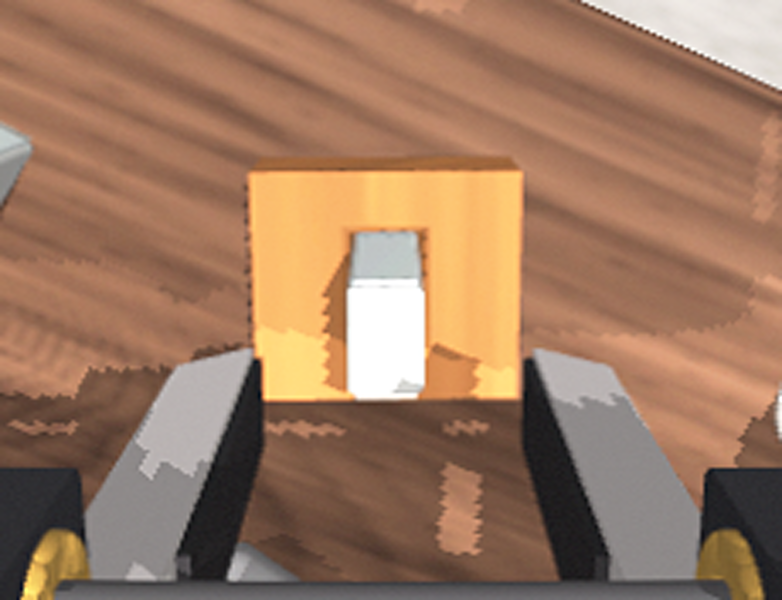

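View pics/side11.png

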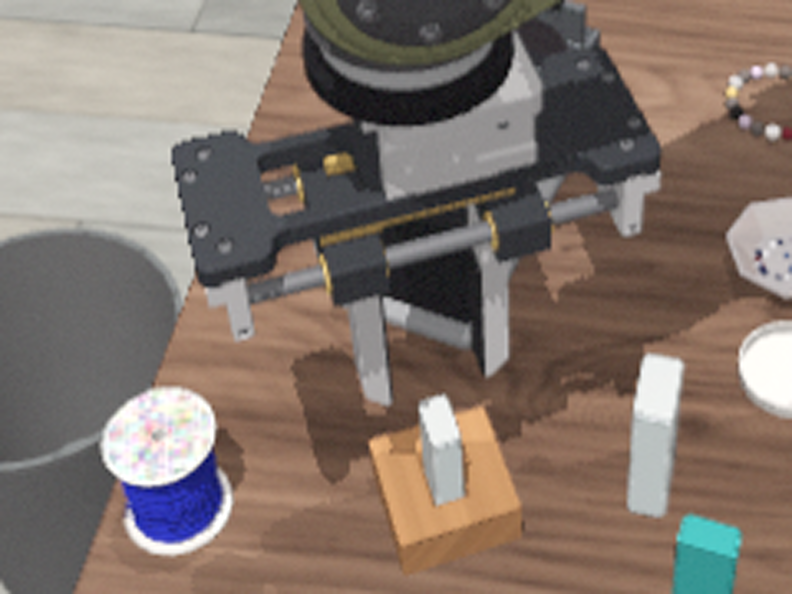

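Run:
```python
from h import *
p=np.array([517.5,242.5,87.8]); 
for n in ['wrist','side','scene']:
    c=load(n) if n!='scene' else cap(n)
    P=cloud(c); 
    R=Ro.from_euler('z',2.017).as_matrix(); L=(P-p)@R   # tool-ish frame x, y(flipped), z
    m=(abs(L[...,0])<12)&(abs(L[...,1])>17)&(abs(L[...,1])<45)&(L[...,2]>-5)&(L[...,2]<60)
    B=L[m]; print(n,len(B)); 
    for sgn in (-1,1):
        q=B[np.sign(B[:,1])==sgn]
        if len(q): print(sgn,q.min(0).round(1),q.max(0).round(1), np.sort(q[:,2])[:12].round(1))
```

```text
wrist 2432
-1 [ -8.  -32.3  17.1] [ 10.5 -20.   60. ] [17.1 17.5 17.7 17.8 17.9 17.9 18.  18.1 18.1 18.1 18.2 18.2]
1 [-7.9 19.3 16.4] [10.6 31.9 60. ] [16.4 17.4 17.5 17.6 17.6 17.6 17.7 17.8 17.9 17.9 18.1 18.3]
side 385
-1 [ -8.3 -33.   17.7] [ 11.2 -20.2  59.8] [17.7 18.1 18.8 19.  19.4 19.7 21.9 22.3 22.6 22.8 23.  23. ]
1 [-9.4 19.2 17.2] [10.2 31.3 59.9] [17.2 17.3 18.5 18.9 19.  19.  19.4 19.4 19.6 20.5 20.9 20.9]
scene 155
-1 [ -9.1 -32.5  18.2] [ 10.9 -17.   59.2] [18.2 18.6 19.  21.4 22.4 23.3 23.4 23.5 24.  24.6 26.9 27. ]
1 [-8.8 19.1 17.2] [11.3 36.5 60. ] [17.2 18.9 20.7 22.6 23.3 23.5 23.9 25.1 25.9 27.4 27.8 29.1]
```

Tips confirmed 17 mm above the reported TCP by three cameras. Descending to tips at z≈35.

Emit:
drive_tool(steps=[{"delta_pos": [-0.3, -0.3, -25], "yaw": 0, "hand": 40}, {"delta_pos": [0, 0, -22], "yaw": 0, "hand": 40}, {"delta_pos": [0, 0, -14], "yaw": 0, "hand": 40}, {"delta_pos": [0, 0, -6], "yaw": 0, "hand": 40}, {"delta_pos": [0, 0, 0], "yaw": 0, "hand": 40}])

```text
clock: 12.27
eef_pos: [516.5, 242.4, 18.3]
eef_rot: [-3.14, -0.0, 2.02]
wrist_force: [0.2, 0.4, 0.1]
finger_gap: 39.7
```

Emit:
drive_tool(steps=[{"delta_pos": [0, 0, 0], "yaw": 0, "hand": 40}, {"delta_pos": [0, 0, 0], "yaw": 0, "hand": 40}])

```text
clock: 12.43
eef_pos: [517.5, 242.9, 20.2]
eef_rot: [3.14, 0.0, 2.02]
wrist_force: [-1.0, -0.0, 0.1]
finger_gap: 40.3
```

Run:
```python
from h import *
s=manip.read_state(); print(s['eef_pos'],s['eef_rot'],s['finger_gap'],s['wrist_force'])
c=cap('side'); save(cv2.resize(c['frame'][280:420,200:370],None,fx=4.5,fy=4.2,interpolation=cv2.INTER_CUBIC),'side12.png')
c=cap('wrist'); save(cv2.resize(c['frame'][150:350,200:430],None,fx=3.4,fy=3,interpolation=cv2.INTER_CUBIC),'wrist12.png')
```

```text
[517.51954965 242.87729079  20.21132428] [3.13957972e+00 1.14577966e-04 2.01977870e+00] 40.34495446582555 [-0.95198957 -0.00411121  0.13494799]
```

View pics/side12.png

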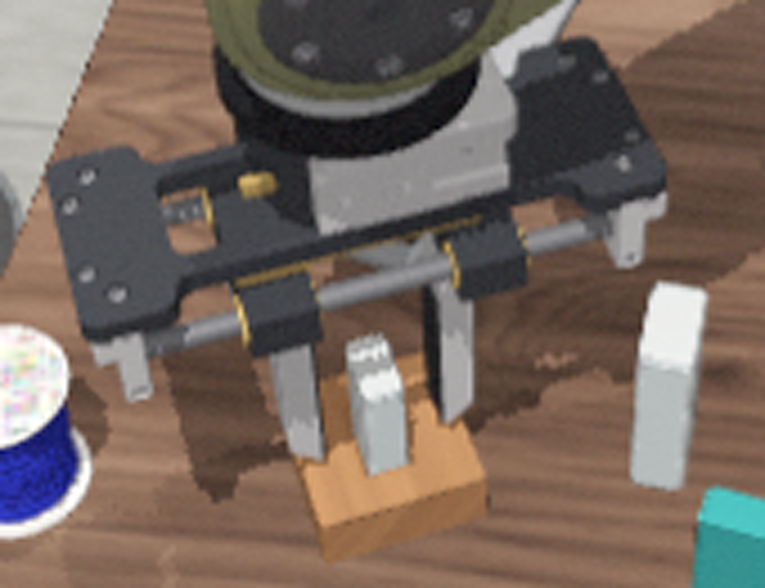

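View pics/wrist12.png

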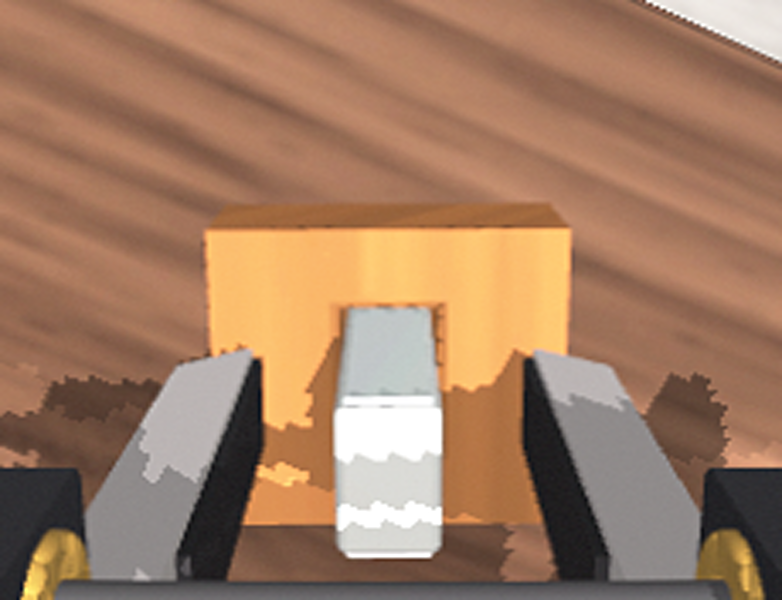

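Bar is centred between pads, wide faces facing them. Closing.

Emit:
drive_tool(steps=[{"delta_pos": [0, 0, 0], "yaw": 0, "hand": 20}, {"delta_pos": [0, 0, 0], "yaw": 0, "hand": 16}, {"delta_pos": [0, 0, 0], "yaw": 0, "hand": 8}, {"delta_pos": [0, 0, 0], "yaw": 0, "hand": 8}, {"delta_pos": [0, 0, 0], "yaw": 0, "hand": 8}], squeeze=15)

```text
clock: 12.95
eef_pos: [516.8, 242.6, 18.9]
eef_rot: [3.142, 0.0, 2.02]
wrist_force: [-1.8, 0.0, 0.6]
finger_gap: 13.7
```

Emit:
drive_tool(steps=[{"delta_pos": [0, 0, 0], "yaw": 0, "hand": 8}, {"delta_pos": [0, 0, 0], "yaw": 0, "hand": 8}, {"delta_pos": [0, 0, 0], "yaw": 0, "hand": 8}])

```text
clock: 13.2
eef_pos: [516.8, 242.6, 18.9]
eef_rot: [3.142, -0.0, 2.02]
wrist_force: [0.6, -0.4, 2.8]
finger_gap: 13.9
```

Gripped at 13.9 mm. Lift, then carry over the lamp house (bar bottom ≥125 mm).

Emit:
drive_tool(steps=[{"delta_pos": [0, 0, 5], "yaw": 0, "hand": 8}, {"delta_pos": [0, 0, 15], "yaw": 0, "hand": 8}, {"delta_pos": [0, 0, 30], "yaw": 0, "hand": 8}, {"delta_pos": [0, 0, 35], "yaw": 0, "hand": 8}, {"delta_pos": [0, 0, 35], "yaw": 0, "hand": 8}])

```text
clock: 13.62
eef_pos: [516.3, 242.4, 140.2]
eef_rot: [-3.14, -0.0, 2.02]
wrist_force: [-0.5, 0.6, -0.8]
finger_gap: 14.0
```

Emit:
drive_tool(steps=[{"delta_pos": [0, -10, 10], "yaw": 0, "hand": 8}, {"delta_pos": [0, -20, 0], "yaw": -0.08, "hand": 8}, {"delta_pos": [0, -25, 0], "yaw": -0.08, "hand": 8}, {"delta_pos": [1, -25, 0], "yaw": -0.08, "hand": 8}, {"delta_pos": [1, -25, 0], "yaw": -0.08, "hand": 8}])

```text
clock: 14.03
eef_pos: [518.4, 136.3, 148.7]
eef_rot: [-3.141, 0.0, 1.696]
wrist_force: [-0.1, -0.0, -0.2]
finger_gap: 14.1
```

Emit:
drive_tool(steps=[{"delta_pos": [1, -25, 0], "yaw": -0.08, "hand": 8}, {"delta_pos": [1, -25, 0], "yaw": -0.08, "hand": 8}, {"delta_pos": [1, -25, 0], "yaw": -0.08, "hand": 8}, {"delta_pos": [1, -25, 0], "yaw": -0.08, "hand": 8}, {"delta_pos": [0, -22, 0], "yaw": -0.089, "hand": 8}])

```text
clock: 14.45
eef_pos: [522.5, 13.9, 148.7]
eef_rot: [-3.141, 0.0, 1.287]
wrist_force: [-0.1, -0.1, -0.1]
finger_gap: 13.9
```

Emit:
drive_tool(steps=[{"delta_pos": [0, 0, 0], "yaw": 0, "hand": 8}, {"delta_pos": [0, 0, 0], "yaw": 0, "hand": 8}, {"delta_pos": [0, 0, 0], "yaw": 0, "hand": 8}])

```text
clock: 14.7
eef_pos: [522.7, 15.9, 148.7]
eef_rot: [-3.141, -0.0, 1.292]
wrist_force: [0.4, 0.0, -0.4]
finger_gap: 14.3
```

Run:
```python
from h import *
s=manip.read_state(); print(s['eef_pos'],s['eef_rot'],s['finger_gap'],s['wrist_force'])
c=cap('wrist'); save(c['frame'],'wrist13.png')
c=cap('side'); save(c['frame'],'side13.png')
P=cloud(c).reshape(-1,3)
m=(abs(P[:,0]-505.6)<35)&(abs(P[:,1]+44)<30)&(P[:,2]>96)&(P[:,2]<112); B=P[m]; print(len(B),B.mean(0) if len(B) else 0)
```

```text
[522.6505728   15.88248048 148.74793895] [-3.14131836e+00 -5.12153205e-05  1.29218285e+00] 14.315930132223718 [ 0.39498582  0.00683619 -0.38879459]
92 [505.04920557 -40.73749762 101.6708207 ]
```

View pics/wrist13.png

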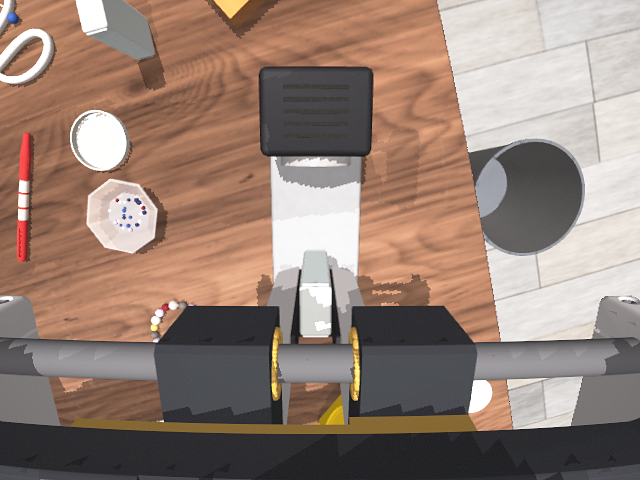

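View pics/side13.png

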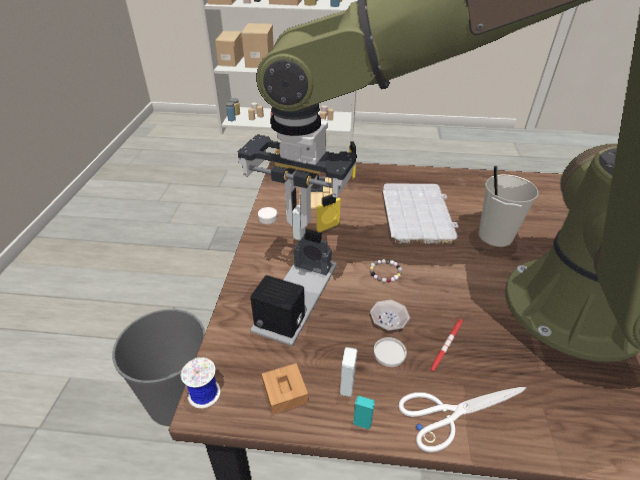

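Bar is held upright, at (316,300) in the wrist view, over the beam line; block empty, filter still home. Quick check of sideways centring before lowering.

Run:
```python
from h import *
c=load('wrist'); f=c['frame']
P=cloud(c); yaw=-.28; ey=np.array([np.sin(-yaw),np.cos(yaw),0]); ex=np.array([np.cos(yaw),np.sin(yaw),0]); slot=np.array([505.7,-44.1,14])
L=np.stack([(P-slot)@ex,(P-slot)@ey,P[...,2]],-1)
def rep(n,m):
    B=L[m]; r=cv2.minAreaRect(B[:,:2].astype(np.float32)); print(n,len(B),B.min(0).round(1),B.max(0).round(1),np.round(r[0],1),np.round(r[1],1),round(r[2],1))
rep('lamp top',(L[...,2]>87)&(L[...,2]<94)&(abs(L[...,0])<60)&(L[...,1]>100)&(L[...,1]<220))
rep('base',(L[...,2]>8.5)&(L[...,2]<12)&(abs(L[...,0])<60)&(L[...,1]>70)&(L[...,1]<120))
H=np.hypot(L[...,0],L[...,1]-62)<30
for z in (185,195,198): rep('bar top >%d'%z,H&(L[...,2]>z)&(L[...,2]<208)&(abs(L[...,0])<6))
m=H&(L[...,2]>135)&(L[...,2]<210)&(abs(L[...,0])<6.4); B=L[m]; print(np.histogram(B[:,2],bins=range(135,212,5)))
# polished face fit (+y side)
q=B[(B[:,2]<195)&(B[:,1]>62)]; print(len(q),np.polyfit(q[:,2],q[:,1],1),np.polyfit(q[:,0],q[:,1],1))
save(cv2.resize(f[230:350,250:380],None,fx=5,fy=5,interpolation=cv2.INTER_CUBIC),'w13c.png')
c=load('side'); P=cloud(c); L=np.stack([(P-slot)@ex,(P-slot)@ey,P[...,2]],-1)
rep('side bar',(np.hypot(L[...,0],L[...,1]-62)<22)&(L[...,2]>115)&(L[...,2]<160))
save(cv2.resize(c['frame'][170:280,260:370],None,fx=5.4,fy=5.4,interpolation=cv2.INTER_CUBIC),'s13c.png')
```

```text
lamp top 9677 [-38.4 127.   87. ] [ 38.  185.7  92.1] [ -0.2 156.3] [58.7 76.4] 89.9
base 3959 [-41.1  70.    8.5] [ 41.1 119.9  12. ] [-0.  94.9] [82.3 49.9] 0.0
bar top >185 1737 [ -6.   47.9 185. ] [  6.   75.  201.2] [ 0.1 61.4] [11.9 27.1] 0.2
bar top >195 1538 [ -5.9  47.9 195.1] [  6.   75.  201.2] [ 0.1 61.4] [27.1 11.8] 89.7
bar top >198 1376 [ -5.9  48.5 198. ] [  6.   74.6 201.2] [ 0.1 61.6] [26.1 11.7] 89.6
(array([   0,   30,   57,   56,   57,   72,   71,   72,   85,   90,   98,
        110, 1461,  170,    1]), array([135, 140, 145, 150, 155, 160, 165, 170, 175, 180, 185, 190, 195,
       200, 205, 210]))
798 [9.79005465e-04 7.41813121e+01] [-2.63172849e-02  7.43499055e+01]
side bar 102 [ -7.6  52.6 139.1] [  6.4  76.7 159.7] [-4.2 66.6] [25.9 11.5] 58.2
```

View pics/w13c.png

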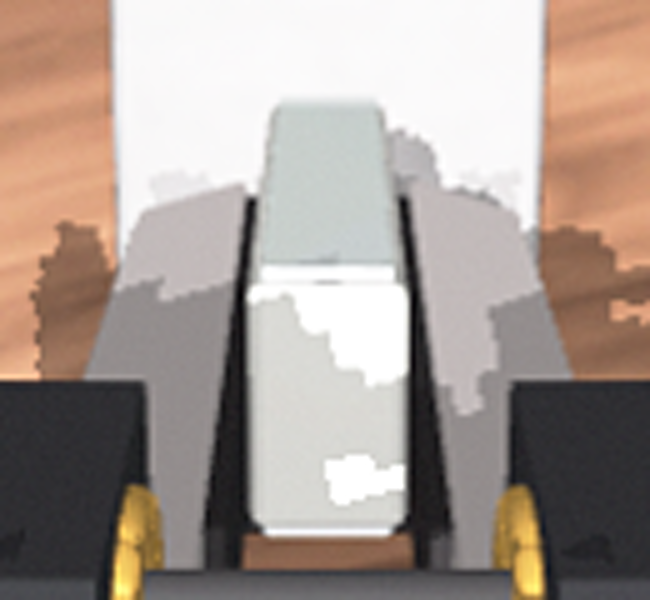

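View pics/s13c.png

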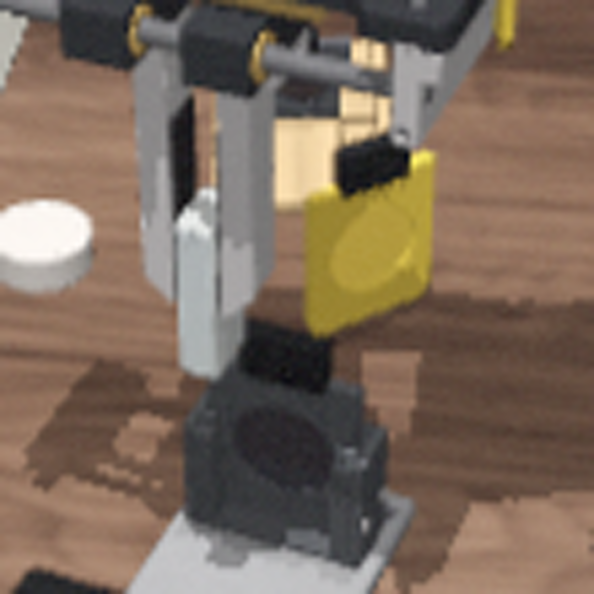

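Bar in viewer frame: 0.1 mm sideways, 61.5 mm from the slot (midpoint ≈62), square and upright within 0.03 rad; top z≈200, so lower 120 mm.

Emit:
drive_tool(steps=[{"delta_pos": [0, 0, -25], "yaw": 0, "hand": 8}, {"delta_pos": [0, 0, -25], "yaw": 0, "hand": 8}, {"delta_pos": [0, 0, -20], "yaw": 0, "hand": 8}, {"delta_pos": [0, 0, -15], "yaw": 0, "hand": 8}, {"delta_pos": [0, 0, 0], "yaw": 0, "hand": 8}])

```text
clock: 15.22
eef_pos: [521.2, 16.4, 61.0]
eef_rot: [-3.137, 0.001, 1.293]
wrist_force: [-0.9, 0.7, -0.8]
finger_gap: 13.9
```

Emit:
drive_tool(steps=[{"delta_pos": [0, 0, -10], "yaw": 0, "hand": 8}, {"delta_pos": [0, 0, -10], "yaw": 0, "hand": 8}, {"delta_pos": [0, 0, -10], "yaw": 0, "hand": 8}, {"delta_pos": [0, 0, -5], "yaw": 0, "hand": 8}, {"delta_pos": [0, 0, 0], "yaw": 0, "hand": 8}])

```text
clock: 15.63
eef_pos: [522.3, 15.6, 27.7]
eef_rot: [-3.14, 0.0, 1.291]
wrist_force: [-0.8, -0.6, -0.7]
finger_gap: 14.0
```

Emit:
drive_tool(steps=[{"delta_pos": [0, 0, 0], "yaw": 0, "hand": 8}, {"delta_pos": [0, 0, 0], "yaw": 0, "hand": 8}, {"delta_pos": [0, 0, 0], "yaw": 0, "hand": 8}, {"delta_pos": [0, 0, 0], "yaw": 0, "hand": 8}])

```text
clock: 15.97
eef_pos: [523.0, 15.5, 29.3]
eef_rot: [3.141, -0.0, 1.291]
wrist_force: [0.5, -0.7, -1.7]
finger_gap: 13.9
```

```bash
cat > chk.py <<'E'
from h import *
import sys
s=manip.read_state(); print(s['eef_pos'],s['eef_rot'],s['finger_gap'],s['wrist_force'],s['clock'])
t=sys.argv[1]
yaw=-.28; ey=np.array([np.sin(-yaw),np.cos(yaw),0]); ex=np.array([np.cos(yaw),np.sin(yaw),0]); slot=np.array([505.7,-44.1,14])
for n in ['wrist','side']:
    c=cap(n); P=cloud(c); L=np.stack([(P-slot)@ex,(P-slot)@ey,P[...,2]],-1)
    def rep(k,m):
        B=L[m]
        if len(B)<4: print(n,k,len(B)); return
        r=cv2.minAreaRect(B[:,:2].astype(np.float32)); print(n,k,len(B),B.min(0).round(1),B.max(0).round(1),np.round(r[0],1),np.round(r[1],1),round(r[2],1),'zmed',np.median(B[:,2]).round(1))
    rep('bar top',(abs(L[...,0])<6.4)&(abs(L[...,1]-62)<25)&(L[...,2]>74)&(L[...,2]<86))
    rep('lamp',(L[...,2]>87)&(L[...,2]<94)&(abs(L[...,0])<60)&(L[...,1]>100)&(L[...,1]<220))
    rep('tab',(L[...,2]>97)&(L[...,2]<109)&(abs(L[...,0])<25)&(abs(L[...,1])<12))
    f=c['frame']
    save(f if n=='wrist' else cv2.resize(f[170:350,220:380],None,fx=4,fy=3.3,interpolation=cv2.INTER_CUBIC),n+t+'.png')
E
python3 chk.py 14
```

```text
[523.04712648  15.5264645   29.26764804] [ 3.14086335e+00 -1.85721705e-04  1.29077130e+00] 13.921507972453107 [ 0.47353195 -0.69035643 -1.72236261] 15.9667
wrist bar top 1659 [-6.3 47.5 74.1] [ 6.4 74.7 81.8] [ 0.  61.1] [27.2 12.7] 89.8 zmed 79.7
wrist lamp 32699 [-38.5 126.8  87. ] [ 37.8 182.4  92.4] [ -0.4 154.6] [55.5 76.3] 90.0 zmed 89.5
wrist tab 0
side bar top 49 [-6.1 47.4 74.5] [ 6.1 75.1 81.7] [ 3.5 61.8] [11.3 28. ] 25.1 zmed 79.0
side lamp 1069 [-38.8 127.3  87. ] [ 37.8 186.3  92.7] [ -0.4 157. ] [76.6 58.9] 0.3 zmed 89.3
side tab 11 [-16.9   1.7  97. ] [-11.7   6.9 103.8] [-14.2   3.7] [6.6 2.4] 46.1 zmed 100.4
```

View pics/side14.png

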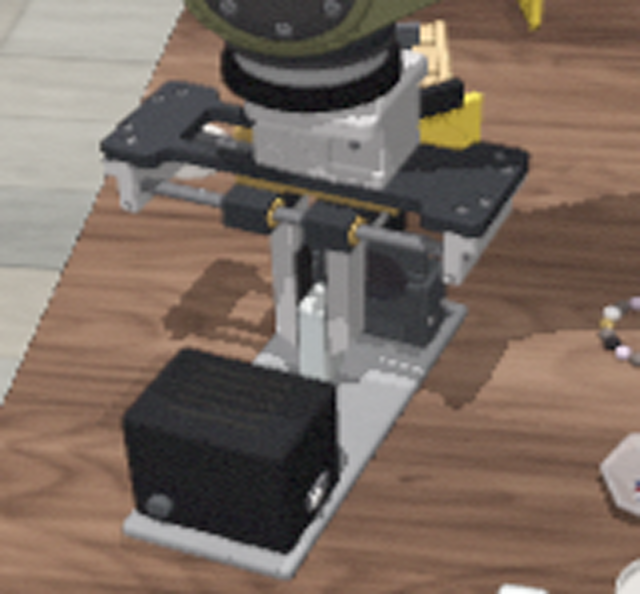

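View pics/wrist14.png

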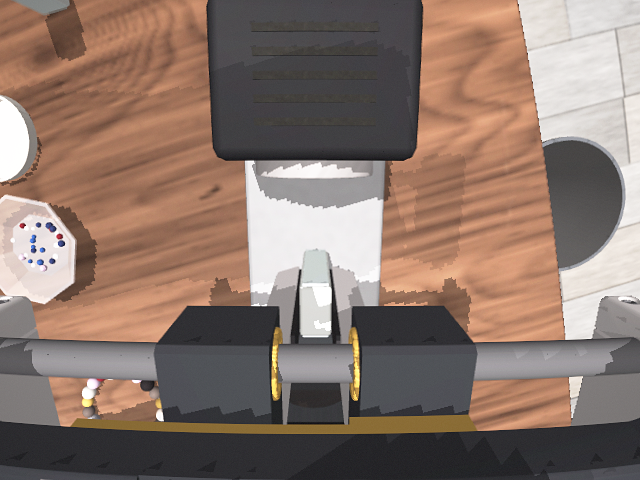

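Side view: the bar is upright between the lamp and the filter with clearance on both sides. It measures x≈0.0 mm, top z≈80 (centre 50) and y 61 mm from the slot, and it isn't moving. Wrist forces are near zero, so I'm handing in.

```bash
python3 -c "
from h import *
print(manip.read_state()['qd'].round(4)); print(manip.sign_off())"
```

```text
[-0.0001  0.0014  0.0018 -0.0014  0.0001 -0.0015]
the job is handed in; nothing more can be done
None
```

The job is handed in at about 16 s on the clock. The large filter is home in the viewer's slot and let go, and the arm is still holding the test bar in the beam. No verdict was reported.

**Filter:** I took it from the rack and lowered it into the slot until it pushed back with about 9 N at the expected height. After release its tab top measured z≈103–104 mm (104 expected), centred within about 0.3 mm of the slot. With the bar in place the gripper hid most of the tab. The last check of the filter there rests on a partial side view.

**Bar:** I gripped it on the frosted faces (13.9 mm opening) and lifted it over the lamp house into the beam.

| Last check on the bar | Measured |
|---|---|
| Sideways from the beam | about 0 mm |
| Centre height | about 50 mm |
| Distance from the slot along the beam | about 61 mm (midpoint about 62) |
| Square and upright | within about 0.03 rad |
| Wrist force | under 2 N |

**Not as described:** the fingertips stand 17 mm above the reported TCP, not 17 mm ahead of it. My first attempt to grip the filter therefore closed above its tab without touching it. The side, wrist and scene cameras all showed the offset, and I corrected for it on every later move.

**Not measured at the end:** the small filter, jar and spool. They looked undisturbed in the pictures and nothing came near them.

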